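Refill the copier's toner dock

TASK

Lift the lid off the white supply tub by its knob and lay it flat on the bench. Fit every toner bottle from the tub into its own socket of the grey dock: lugs into the slots, push it fully home against the spring and turn it clockwise to its stop so that it stays locked down. When all the bottles are locked, put the lid back squarely on the empty tub; leave the things around standing.

Things in the scene. Friction and masses are not known exactly. Their poses are not given: they have to be found in the camera images.
- tub: Round white plastic supply tub, fixed: outer diameter 208, height 122, wall 4, floor 6 thick (inner diameter 200). Origin: centre of its underside, z up. The toner bottles stand upright on its floor, hidden at first by the lid. On the bench, a lid's breadth is clear around x 0.645 m, y 0, beyond and between tub and dock.
- lid: Loose round grey lid of the tub, 0.2 to 0.45 kg: disc of diameter 214, 6 thick, with a plug below (diameter 184, tapering to 168 at the bottom, 10 deep) that drops into the tub's mouth. Origin: centre of the plug's underside: 112 above the tub's underside when on, 0 when lying on the bench. z up, black knob in the middle.
- knob (a point): Middle of the lid's knob: an upright cylinder of diameter 32 and 28 high, its middle 34 above the lid's origin, its top 48 above it; its underside is 4 above the disc.
- dock: Toner dock: a grey block, fixed, 92 (its x) by 271 (its y) by 50 high, with three keyhole sockets 85 apart along its y; top plate 10 thick. Origin: centre of its underside, z up.
- socket1 (a point): The socket towards the dock's -y. The keyhole is a 49 square opening with two slots, 21 wide, reaching 36.5 from the centre along the dock's +x and -x. This point: the keyhole's centre, level with the dock's top face; axes as the dock's.
- socket2 (a point): The middle socket. Inside each is a sprung plunger, diameter 40, its top 10 below the dock's top face when free; it pushes back with 1 N at first and 8 N when the bottle is fully down, so a bottle not locked comes up again. This point: the keyhole's centre, level with the dock's top face; axes as the dock's.
- socket3 (a point): The socket towards the dock's +y. Under the top plate a bottle can turn only clockwise seen from above, from the slot direction to a stop 1.2 to 1.35 rad further on. This point: the keyhole's centre, level with the dock's top face; axes as the dock's.
- bottle1: Toner bottle, 100 high, 0.17 to 0.35 kg; origin: centre of its underside, z up. Foot diameter 44, 0 to 21 high, with two lugs at the bottom, 12 wide, 8 high, reaching 33 from the axis along its +x and -x; grey body diameter 60, 21 to 70 high; on top a white grip bar, 42 long along its x, 14 thick along its y, up to 100. Same after a half turn.
- bottle2: As bottle1. Two or three bottles are there; an absent one reads None from the start. In the tub they stand upright, each about 48 from the tub's axis, the bars pointing roughly to that axis.
- bottle3: As bottle1. With its lugs in the slots it goes down until the body's shoulder meets the dock's top face (origin 29 above the bench). Turned clockwise to the stop and let go, it stays at 29 to 32.5, the spring lifting its lugs against the top plate; not locked, it rises to 34.5 or more.
- cleaner: Bystander: a cleaner bottle, diameter 56, 160 high, standing at the far side of the bench. Origin: centre of its underside.
- spray: Bystander: a spray can, diameter 60, 170 high, standing at the far side. Origin: centre of its underside.
- mug: Bystander: a blue mug, diameter 76, 90 high, standing at the far side. Origin: centre of its underside.
Mind the look-alikes: they are no part of the job. What is meant by the lid is not orange, and is the smaller of those in its own colour.

How it is judged (in metres and radians):
On the way, in this order (a step that is already met when the one before it is completed fails the run):
1. the lid lies flat on the bench, clear of the tub and let go (height (world z) of lid below 0.012 m and angle between lid's own z axis and vertical below 0.08 rad and horizontal distance between lid and tub above 0.19 m and linear speed of lid below 0.02 m/s and contact force between lid and the fingers below 0.5 N), for 0.2 s.
2. every bottle is locked down in a socket ((horizontal distance between bottle1 and socket1 below 0.006 m or horizontal distance between bottle1 and socket2 below 0.006 m or horizontal distance between bottle1 and socket3 below 0.006 m) and z of bottle1 in the frame of dock between 0.024 and 0.0345 m and angle between each of bottle1, bottle2, bottle3's own z axis and vertical below 0.12 rad and angle between the x axis of each of bottle1, bottle2, bottle3 and the x axis of dock, either way round above 1 rad and (horizontal distance between bottle2 and socket1 below 0.006 m or horizontal distance between bottle2 and socket2 below 0.006 m or horizontal distance between bottle2 and socket3 below 0.006 m) and z of bottle2 in the frame of dock between 0.024 and 0.0345 m and (horizontal distance between bottle3 and socket1 below 0.006 m or horizontal distance between bottle3 and socket2 below 0.006 m or horizontal distance between bottle3 and socket3 below 0.006 m) and z of bottle3 in the frame of dock between 0.024 and 0.0345 m), for 0.3 s.
3. the lid is back on the tub (horizontal distance between lid and tub below 0.014 m and z of lid in the frame of tub between 0.105 and 0.116 m and angle between lid's own z axis and vertical below 0.05 rad and linear speed of lid below 0.02 m/s), for 0.2 s.
At the end, for the whole second after the job is handed in: Every bottle sits upright in a socket (axis within 6 mm of the socket's), its origin 24 to 34.5 mm above the dock's underside, turned at least 1.0 rad from the slot direction; the lid lies level (0.05 rad) on the tub, within 14 mm of its axis, its plug inside the mouth; all at rest (all of step 2 and all of step 3 and linear speed of each of bottle1, bottle2, bottle3 below 0.02 m/s); the robot touches nothing.
It fails at once if the cleaner is knocked over (angle between cleaner's own z axis and vertical above 0.6 rad).
It fails at once if the spray is knocked over (angle between spray's own z axis and vertical above 0.6 rad).
It fails at once if the mug is knocked over (angle between mug's own z axis and vertical above 0.6 rad).
Of bottle1, bottle2, bottle3 only 2 to 3 are there at a start; the rules pass over those that are not, and their reading is None.
At some moment in a run one of lid may be knocked a few centimetres aside while the robot is not near it.
Once in a run the grip may slacken for a moment while it holds something.
It also fails if it takes over 210 s, if anything falls off the work surface, if the arm or the gripper's body presses on something with over 40 N, if the wrist force passes 120 N, or if a joint passes its speed limit or range.

ROBOT

A 6-joint arm with a two-finger parallel gripper is mounted at the origin on the work surface. World frame = base frame: x ahead of the robot, y to its left, z up, the work surface at z = 0. Lengths are in m, angles in degrees, forces in N, time in s.
With the tool pointing down it reaches from about 0.3 to 0.75 m from the base axis. Payload 8.5 kg.
Tool frame: the origin (TCP) lies on the centre line of the jaws, within the pads' length; the fingertips stand 22 mm ahead of it and the grasp point (between the pads) lies 3 mm ahead of it (env.tip_reach is the distance from the TCP to the fingertips, in m); y points along the fingers, z is the direction in which the jaws open and shut, and the axes are right-handed (so a half turn about y gives the same grasp; the last joint's range is limited). The gripper opens to 85 mm and grips with 20 to 120 N. Pads are 22 mm wide; open, the fingers measure 114 mm over their backs; the gripper's body (76 mm by 85 mm) begins 54 mm behind the grasp point. The pads swing forward as they close: fully open they stand 13 mm farther back than shut.
Start: joints at [53.268, 21.807, 74.336, -0, 83.858, -12.336], TCP at [0.227, 0.501, 0.219] pointing down, gripper open.
Joint ranges: [-178.18, 178.18], [-50.72, 133.34], [12.68, 142.11], [-81.47, 261.47], [9.98, 163.14], [-165.26, 165.26]. Speed limits (degrees/s): [136.94, 136.94, 180, 180, 180, 180].

INTERFACE

Orientations are given as a 3x3 rotation matrix whose columns are the frame's x, y, z axes.
In Python, from rig import env, get_image gives the robot as it stands. The module is installed in compiled form; this text tells all that it offers.
- The arm moves only by the tool carry_out, never from a script. Its argument "targets" is a list that holds one entry, the list of rows, each a list of 7 numbers: the closure, from 0 (fully open) to 1 (shut), then the shift along the world's x, y, z in mm, then the turn, a rotation vector about the world's x, y, z in degrees. In form: [[[claw, dx, dy, dz, ax, ay, az], ...]]. A call has 1 to 20 rows; each row is the pose to reach, as a shift and turn from the pose commanded when the call began; what a row does not reach only later rows make up. A row lasts 1/12 s, in which the tool goes at most 41.7 mm and 7.16 degrees, less where a joint would pass 70% of its speed; a pose out of reach is approached as far as the arm can. A call with a gripper value outside its range is refused whole. The fingers move at their own pace and stop on an object; "squeeze" is the grip in N (left out, the last holds). Time passes only in rows, so rows that repeat a pose let the fingers close. It gives the time, the measured TCP pose, the force and the opening at its end, in the units of the state.
- env.observe(): the state, without advancing time (a new reading comes with each control period).
- get_image(name): name is "scene" or "top" or "wrist"; returns a dict with "img" (400x640x3 uint8, red, green, blue), "fx", "fy", "cx", "cy" (pixels), "rvec" (rotation vector, rad) and "tvec" (3), from world to camera coordinates, as OpenCV has them. Camera axes: x right, y down, z forward; pixel columns grow to the right and rows downward; lengths in m; the calibration is good to about 2 mm. A picture is of the moment at which its call begins. There is no depth.
- env.close_job(): hands the job in, once; it reports no verdict.
The state is a dict: "time_s": time; "q": joint angles; "qvel": joint speeds; "joint_efforts": joint torques, N m; "position": TCP position; "tool_rot": TCP orientation; "ft_force": force on the tool from outside, world axes, zero at the start; "wrist_torque": the same for the moment, N m; "grip_width": finger opening in m.
Only numpy, scipy, OpenCV 4.12 (cv2) and the standard library are available. Lean on these libraries where they do the work, as an engineer would, in place of code of your own. Each camera call takes 0.05 s, during which the arm holds its last target.

## Working session

There is one attempt and no reset: what is moved stays moved. The work goes in short steps, Python scripts to look and compute and a tool call to move; the robot and the scene stay as the last step left them, time stands still between calls to the robot, and variables do not carry over. Pictures are saved under pics/ and viewed, and the job is handed in when it is done.

Besides the shell and the picture viewer there is one more tool, called by a JSON object that holds its "op" and its "data". carry_out: Moves the arm, as the interface text tells. Its arguments: {"type":"object","properties":{"targets":{"type":"array"},"squeeze":{"type":"number"}},"required":["targets"]}

```bash
mkdir -p pics
cat > h.py <<'E'
import numpy as np, cv2
from rig import env, get_image
def save(n,f):
    d=get_image(n); cv2.imwrite('pics/'+f,d['img'][:,:,::-1]); return d
def ray(d,u,v,z):
    R=cv2.Rodrigues(np.array(d['rvec'],float))[0]; t=np.array(d['tvec'],float).reshape(3)
    c=-R.T@t; r=R.T@np.array([(u-d['cx'])/d['fx'],(v-d['cy'])/d['fy'],1])
    return c+r*(z-c[2])/r[2]
def proj(d,p):
    R=cv2.Rodrigues(np.array(d['rvec'],float))[0]; t=np.array(d['tvec'],float).reshape(3)
    q=R@np.array(p,float)+t; return np.array([d['fx']*q[0]/q[2]+d['cx'],d['fy']*q[1]/q[2]+d['cy']])
def campos(d):
    R=cv2.Rodrigues(np.array(d['rvec'],float))[0]; return -R.T@np.array(d['tvec'],float).reshape(3)
E
python3 - <<'E'
from h import *
for n in ['scene','top','wrist']:
    d=save(n,n+'0.png'); print(n,d['fx'],d['cx'],d['cy'],campos(d))
print(env.observe(), env.tip_reach)
E
```

```text
scene 482.37007407755067 316.9070801813657 203.8625944678044 [1.0958928  0.54407972 1.17953155]
top 486.2897750867989 322.52400969464486 195.74040033881553 [0.19614383 0.02560027 1.5891641 ]
wrist 285.114784386182 316.78510135331095 198.09447919366335 [0.16513344 0.53074298 0.37245397]
{'time_s': 0.15, 'q': array([ 5.32664191e+01,  2.18340776e+01,  7.43712722e+01,  8.99151593e-05,
        8.38589290e+01, -1.23348128e+01]), 'qvel': array([-0.06957746, -0.08903556, -0.00801807,  0.07081363,  0.02248231,
       -0.09289234]), 'joint_efforts': array([ 2.10970036e-03, -4.48620236e+01, -2.31341493e+01, -1.75715127e-04,
        3.80260884e-03,  1.39619959e-05]), 'position': array([0.22704907, 0.5006952 , 0.21855594]), 'tool_rot': array([[ 9.10692392e-01, -6.72238899e-04,  4.13084635e-01],
       [-4.13085112e-01, -8.98166584e-04,  9.10691981e-01],
       [-2.41183758e-04, -9.99999371e-01, -1.09564536e-03]]), 'ft_force': array([-0.31638992,  0.13208562,  0.00278079]), 'wrist_torque': array([-0.01301941,  0.0103853 ,  0.05600265]), 'grip_width': 0.085367726002545} 0.022
```

View pics/scene0.png

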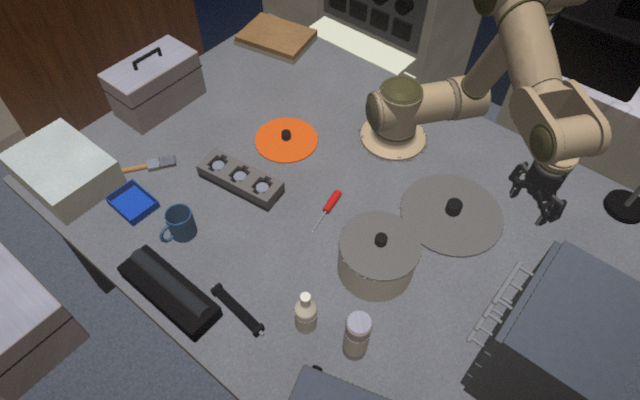

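View pics/top0.png

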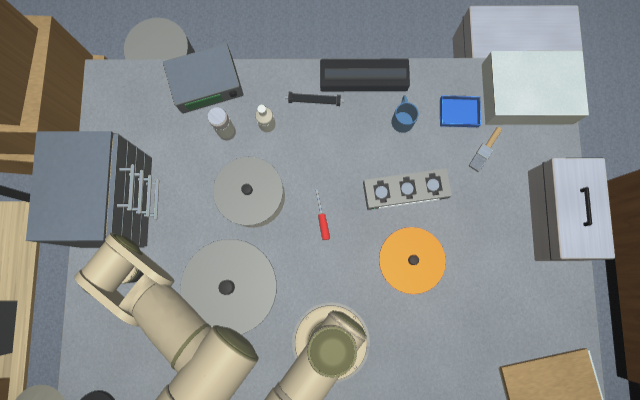

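View pics/wrist0.png

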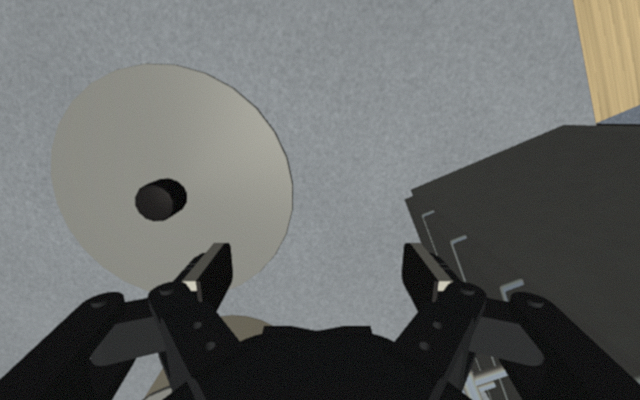

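The scene and top views show the tub with its lid at about (248,190) in the top view. The dock is near (407,188), with sockets at (381,192), (407,188) and (433,184). The large grey lid at (228,286) and the orange one are decoys.

Run:
```python
from h import *
d=save('top','top1.png'); im=d['img']
big=cv2.resize(im[140:240,180:480],None,fx=2.66,fy=2.66,interpolation=cv2.INTER_CUBIC); cv2.imwrite('pics/topcrop.png',big[:,:,::-1])
print(im[170,240],im[200,260],im[190,247],im[230,300])
g=im.astype(int).sum(2)
m=(g<200).astype(np.uint8); n,l,s,c=cv2.connectedComponentsWithStats(m[150:240,200:300])
for i in range(1,n):
    if s[i,4]>30: u,v=c[i]+[200,150]; print('knob',u,v,s[i],ray(d,u,v,.155))
s=get_image('scene')
print(campos(d), [ray(d,u,v,.05) for u,v in [(381,192),(407,188),(433,184)]])
big=cv2.resize(s['img'][140:310,180:480],None,fx=2.66,fy=2.66,interpolation=cv2.INTER_CUBIC); cv2.imwrite('pics/scenecrop.png',big[:,:,::-1])
```

```text
[158 161 157] [164 168 163] [78 78 78] [148 155 160]
[0.19614383 0.02560027 1.5891641 ] [array([ 0.46880204, -0.16780179,  0.05      ]), array([ 0.48140819, -0.25190381,  0.05      ]), array([ 0.49405304, -0.33626404,  0.05      ])]
```

View pics/topcrop.png

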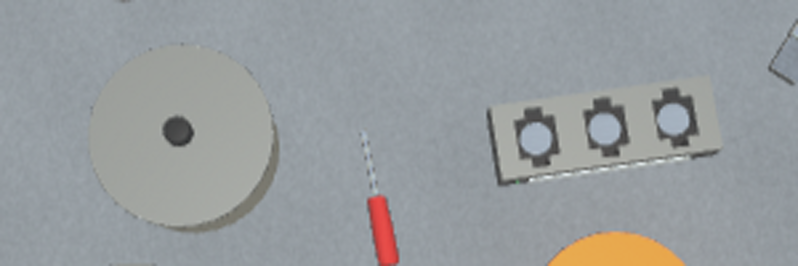

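View pics/scenecrop.png

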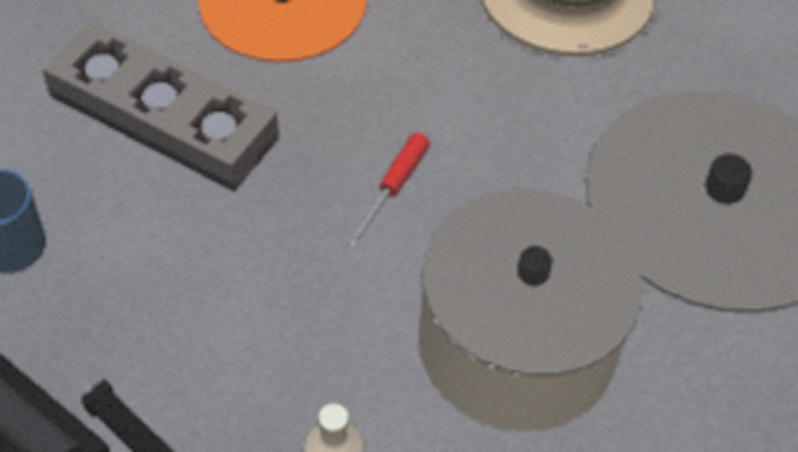

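Run:
```python
from h import *
d=get_image('top'); im=d['img']
g=im.astype(float).mean(2)
m=(g<120).astype(np.uint8); n,l,s,c=cv2.connectedComponentsWithStats(m[150:240,200:300])
for i in range(1,n):
    if s[i,4]>30: u,v=c[i]+[200,150]; print('knob',u,v,s[i],ray(d,u,v,.155))
# lid disc: fit projected circle by color saturation
hsv=cv2.cvtColor(im,cv2.COLOR_RGB2HSV)
b=im.astype(int); m=((b[:,:,2]-b[:,:,0])<3).astype(np.uint8)
m[:, :150]=0
cv2.imwrite('pics/m.png',m*255)
n,l,s,c=cv2.connectedComponentsWithStats(m)
for i in range(1,n):
    if s[i,4]>1500: print(s[i],c[i])
# socket plungers bluish light
m=(((b[:,:,2]-b[:,:,0])>8)&(g>150)).astype(np.uint8); sub=m[160:220,360:460]
n,l,s,c=cv2.connectedComponentsWithStats(sub)
for i in range(1,n):
    if s[i,4]>60: u,v=c[i]+[360,160]; print('pl',u,v,s[i],ray(d,u,v,.04))
# big decoy lid, obstacles
```

```text
knob 246.5188679245283 189.08490566037736 [ 41  34  12  11 106] [0.46136703 0.24835411 0.155     ]
knob 271.7987804878049 213.1341463414634 [ 46  38  39  39 164] [0.38824744 0.17177689 0.155     ]
[ 482   52  106   73 1520] [514.91776316 105.90723684]
[ 213  157   72   71 3937] [248.92557785 191.93421387]
[ 528  158  112  242 8699] [600.89814921 256.38452696]
[ 364  169   88   40 2049] [406.61542216 188.22352367]
[ 379  227   67   68 3612] [411.9379845  260.40642303]
[  150   239   126   161 15041] [210.50076458 318.44245728]
[ 264  302  106   98 6316] [323.20535149 352.35307156]
[ 499  348  103   52 4119] [551.49502306 377.57101238]
pl 411.87415799142684 189.85762400489895 [   0    0  100   60 3266] [ 0.47705266 -0.26928733  0.04      ]
pl 432.7358490566038 184.29245283018867 [ 67  19  12  12 106] [ 0.49502672 -0.33771442  0.04      ]
pl 406.88461538461536 188.01923076923077 [ 42  23  11  11 104] [ 0.48320029 -0.25333036  0.04      ]
pl 381.0190476190476 191.55238095238096 [ 16  26  11  12 105] [ 0.47204462 -0.16915865  0.04      ]
```

View pics/m.png

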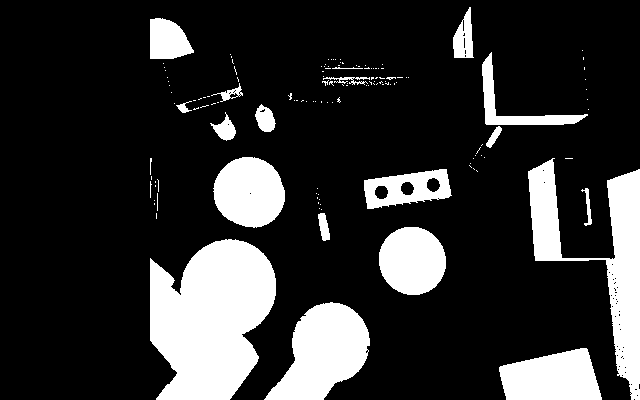

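{"op": "carry_out", "data": {"targets": [[[0,117,-126,60,0,0,0],[0,234,-252,60,0,0,0],[0,234,-252,60,0,0,0],[0,234,-252,60,0,0,0],[0,234,-252,60,0,0,0],[0,234,-252,60,0,0,0],[0,234,-252,60,0,0,0],[0,234,-252,60,0,0,0],[0,234,-252,60,0,0,0],[0,234,-252,60,0,0,0],[0,234,-252,60,0,0,0],[0,234,-252,60,0,0,0],[0,234,-252,60,0,0,0],[0,234,-252,60,0,0,0]]], "squeeze": 60}}

```text
time_s: 1.47
position: [0.4604, 0.2498, 0.279]
tool_rot: [[0.911, -0.0, 0.411], [-0.411, 0.0, 0.911], [-0.0, -1.0, -0.0]]
ft_force: [-0.0, 0.1, 0.1]
grip_width: 0.0855
```

```bash
cat >> h.py <<'E'
def st():
    o=env.observe(); print('t',round(o['time_s'],2),'p',np.round(o['position']*1000,1),'F',np.round(o['ft_force'],1),'T',np.round(o['wrist_torque'],2),'w',round(o['grip_width']*1000,1),'q',np.round(o['q'],1)); print(np.round(o['tool_rot'],3).tolist()); return o
E
python3 - <<'E'
from h import *
st(); d=save('wrist','w1.png'); print(campos(d))
E
```

```text
t 1.47 p [460.4 249.8 279. ] F [-0.   0.1  0.1] T [ 0.02 -0.03  0.02] w 85.5 q [ 15.5  17.   71.6   0.   91.3 -50.2]
[[0.911, -0.0, 0.411], [-0.411, 0.0, 0.911], [-0.0, -1.0, -0.0]]
[0.39832819 0.27959526 0.43298105]
```

View pics/w1.png

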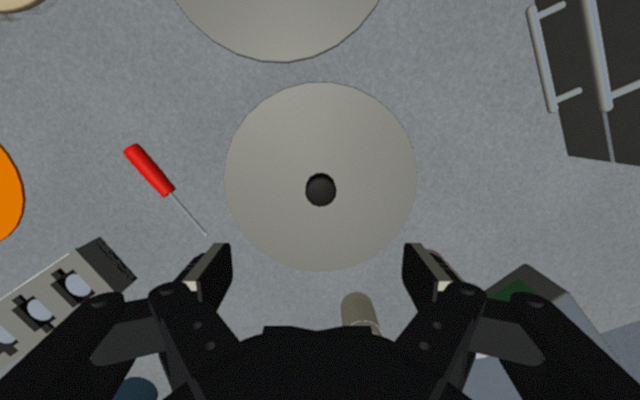

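The lid sits at about (320,177) in the wrist image with the knob at (320,189). The dock sockets are visible at lower left, around (75,285).

Run:
```python
from h import *
d=get_image('wrist'); im=d['img']; g=im.astype(float).mean(2)
b=(g<80).astype(np.uint8)[100:260,240:400]
n,l,s,c=cv2.connectedComponentsWithStats(b)
for i in range(1,n):
    if s[i,4]>200: u,v=c[i]+[240,100]; print('knob',u,v,s[i],ray(d,u,v,.155))
for z in (.1285,): 
  print('lid edge ctr',ray(d,(224+416)/2,(81+272)/2,z), [ray(d,*p,z) for p in [(224,177),(416,177),(320,81),(320,272)]])
print(proj(d,[.461,.248,.16]))
```

```text
knob 320.33250620347394 189.1861042183623 [ 65  73  31  33 806] [0.46205035 0.25462951 0.155     ]
lid edge ctr [0.45502579 0.25771913 0.1285    ] [array([0.41261966, 0.16243775, 0.1285    ]), array([0.49843381, 0.35253572, 0.1285    ]), array([0.36687334, 0.29719648, 0.1285    ]), array([0.56092187, 0.21029564, 0.1285    ])]
[313.83471428 192.13291767]
```

```bash
cat >> h.py <<'E'
from scipy.optimize import least_squares
def circfit(d,mask,z,r=None):
    "fit world circle at height z to outer contour of mask"
    cs,_=cv2.findContours(mask.astype(np.uint8),cv2.RETR_EXTERNAL,cv2.CHAIN_APPROX_NONE)
    c=max(cs,key=cv2.contourArea)[:,0,:]
    P=np.array([ray(d,u,v,z)[:2] for u,v in c])
    f=lambda x:np.hypot(*(P-x[:2]).T)-(x[2] if r is None else r)
    x0=list(P.mean(0))+([.1] if r is None else [])
    s=least_squares(f,x0,loss='soft_l1',f_scale=.001); return s.x,np.abs(s.fun).mean()
E
python3 - <<'E'
from h import *
for n,(u0,v0) in dict(wrist=(280,150),top=(235,175),scene=(360,235)).items():
    d=get_image(n); im=cv2.GaussianBlur(d['img'],(3,3),0); 
    b=d['img'].astype(int)
    diff=(b[:,:,2]-b[:,:,0]); diff=cv2.blur(diff.astype(np.float32),(3,3))
    m=(diff<(-.5 if n!='top' else 2)).astype(np.uint8)
    k,l,s,c=cv2.connectedComponentsWithStats(m); i=l[v0,u0]
    print(n,b[v0,u0],s[i],circfit(d,l==i,.128))
    cv2.imwrite('pics/m_%s.png'%n,(l==i)*255)
E
```

```text
wrist [142 143 134] [  224    82   193   189 28725] (array([0.46326962, 0.25402458, 0.10493732]), np.float64(0.0002946347517332568))
top [162 153 129] [  153   114   217   286 29391] (array([0.18495588, 0.22908178, 0.31083343]), np.float64(0.08538559921965425))
scene [131 128 125] [  233     0   407   303 52211] (array([-0.21721297,  0.07911545,  0.57181999]), np.float64(0.13081163295190706))[ WARN:0@1.225] global loadsave.cpp:1063 imwrite_ Unsupported depth image for selected encoder is fallbacked to CV_8U.
```

{"op": "carry_out", "data": {"targets": [[[0,2,4,-35,0,0,0],[0,2,4,-70,0,0,0],[0,2,4,-100,0,0,0],[0,2,4,-115,0,0,0],[0,2,4,-125,0,0,0],[0,2,4,-125,0,0,0],[0.3,2,4,-125,0,0,0],[0.8,2,4,-125,0,0,0],[1,2,4,-125,0,0,0],[1,2,4,-125,0,0,0],[1,2,4,-125,0,0,0],[1,2,4,-125,0,0,0],[1,2,4,-125,0,0,0],[1,2,4,-125,0,0,0],[1,2,4,-125,0,0,0]]], "squeeze": 70}}

```text
time_s: 2.97
position: [0.4632, 0.2529, 0.154]
tool_rot: [[0.911, 0.0, 0.413], [-0.413, -0.0, 0.911], [0.0, -1.0, 0.0]]
ft_force: [0.6, -0.1, 0.6]
grip_width: -0.0001
```

Run:
```python
from h import *
st(); d=save('wrist','w2.png'); d=save('scene','s2.png')
```

```text
t 2.97 p [463.2 252.9 154. ] F [ 0.6 -0.1  0.6] T [ 0.01  0.03 -0.01] w -0.1 q [ 15.8  22.9  84.1  -0.   73.  -49.8]
[[0.911, 0.0, 0.413], [-0.413, -0.0, 0.911], [0.0, -1.0, 0.0]]
```

View pics/w2.png

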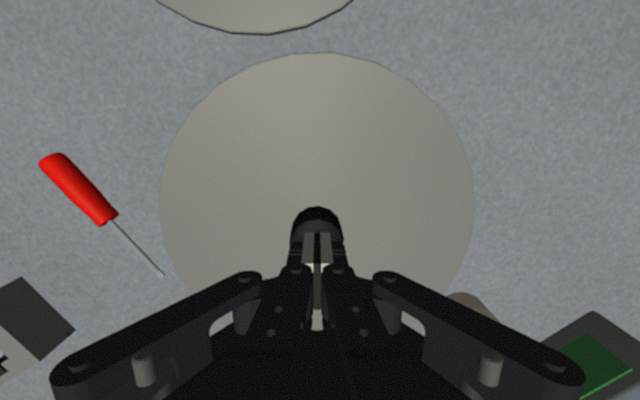

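View pics/s2.png

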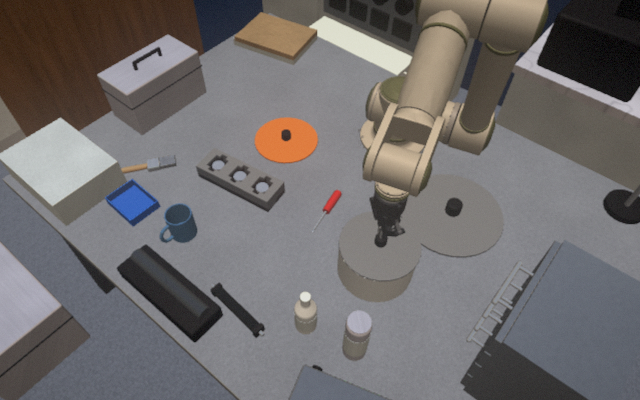

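```bash
python3 - <<'E'
from h import *
o=env.observe(); p=o['position']; y=o['tool_rot'][:,1]
for n in ['wrist','scene','top']:
    d=get_image(n)
    if n=='wrist': w=d
    print(n,campos(d),'tcp',proj(d,p),'tip',proj(d,p+.022*y))
    im=d['img'].copy()
    for q,c in [(p,(255,0,0)),(p+.022*y,(0,255,0)),([.4625,.254,.16],(255,255,0)),([.4625,.254,.132],(255,0,255))]:
        u=proj(d,q).round().astype(int); cv2.circle(im,tuple(int(a) for a in u),1,c,-1)
    u=proj(d,p).astype(int); x0=max(0,min(540,u[0]-60));y0=max(0,min(325,u[1]-40))
    cv2.imwrite('pics/c_%s.png'%n,cv2.resize(im[y0:y0+90,x0:x0+120],None,fx=5,fy=5)[:,:,::-1])
R=cv2.Rodrigues(np.array(w['rvec']))[0]; print(R@o['tool_rot'])
E
cd pics; python3 -c "
import cv2,numpy as np
cv2.imwrite('cc.png',np.hstack([cv2.resize(cv2.imread('c_%s.png'%n),(400,300)) for n in ['wrist','scene']]))"
```

```text
wrist [0.40117468 0.28279136 0.30797626] tcp [314.02481817 240.71389209] tip [314.34216328 226.94615172]
scene [1.0958928  0.54407972 1.17953155] tcp [381.83685528 238.59462498] tip [380.83611847 243.28982887]
top [0.19614383 0.02560027 1.5891641 ] tcp [245.07560327 188.56168613] tip [246.19290479 189.87785065]
[[-1.09166432e-04  1.85742303e-04  9.99999977e-01]
 [ 9.63238825e-01 -2.68646499e-01  1.55052369e-04]
 [ 2.68646521e-01  9.63238820e-01 -1.49587018e-04]]
```

View pics/cc.png

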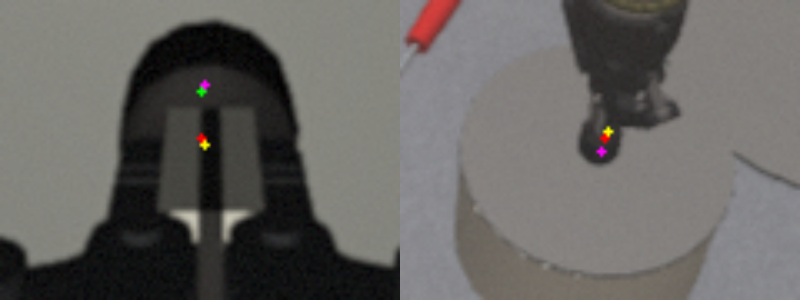

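Run:
```python
from h import *
d=get_image('scene')['img'][170:270,330:450]; w=get_image('wrist')['img'][190:340,220:420]
def gam(a): return np.clip(255*(a/255.)**.5,0,255).astype(np.uint8)
a=cv2.resize(gam(d),(480,400),interpolation=cv2.INTER_CUBIC)
b=cv2.resize(gam(w),(320,240),interpolation=cv2.INTER_CUBIC); b=cv2.copyMakeBorder(b,0,160,0,0,0)
cv2.imwrite('pics/z1.png',np.hstack([a,b])[:,:,::-1])
```

```text
(no output)
```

View pics/z1.png

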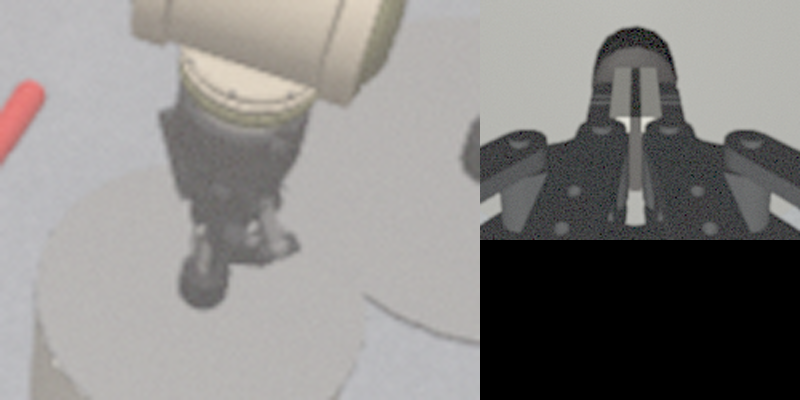

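{"op": "carry_out", "data": {"targets": [[[1,0,0,40,0,0,0],[1,0,0,50,0,0,0],[1,0,0,50,0,0,0],[1,0,0,50,0,0,0]]]}}

```text
time_s: 3.65
position: [0.4631, 0.2529, 0.204]
tool_rot: [[0.911, 0.001, 0.413], [-0.413, 0.0, 0.911], [0.0, -1.0, 0.0]]
ft_force: [0.4, -0.1, -0.1]
grip_width: -0.0
```

Run:
```python
from h import *
o=st(); p=o['position']; y=o['tool_rot'][:,1]
def gam(a): return np.clip(255*(a/255.)**.5,0,255).astype(np.uint8)
for n in ['scene','wrist']:
    d=get_image(n); im=gam(d['img'])
    u=proj(d,p).round().astype(int); v=proj(d,p+.022*y).round().astype(int); print(n,u,v)
    im[u[1],u[0]]=[255,0,0]; im[v[1],v[0]]=[0,255,0]
    if n=='scene': a=cv2.resize(im[170:270,330:450],(480,400),interpolation=cv2.INTER_NEAREST)
    else: b=cv2.resize(im[150:350,240:400],(320,400),interpolation=cv2.INTER_NEAREST)
cv2.imwrite('pics/z2.png',np.hstack([a,b])[:,:,::-1])
```

```text
t 3.65 p [463.1 252.9 204. ] F [ 0.4 -0.1 -0.1] T [-0.01 -0.   -0.01] w -0.0 q [ 15.8  20.2  79.4  -0.   80.3 -49.8]
[[0.911, 0.001, 0.413], [-0.413, 0.0, 0.911], [0.0, -1.0, 0.0]]
scene [384 227] [383 232]
wrist [314 242] [315 228]
```

View pics/z2.png

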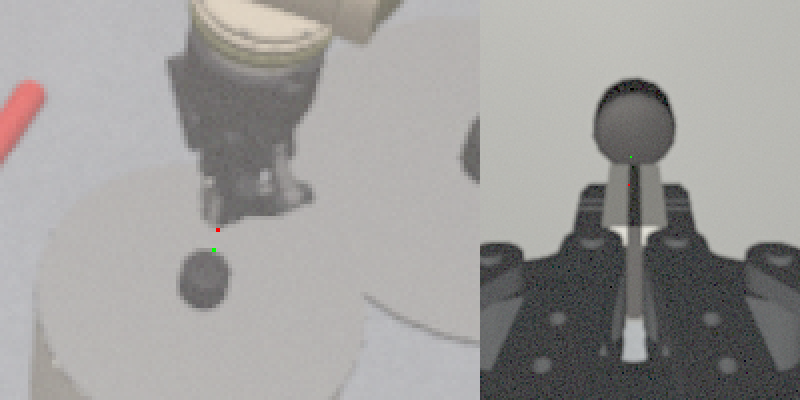

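The numbers disagree. Both the scene and the wrist pictures show the fingertips about 36 mm short of the stated reach: they sit about 14 mm behind the reported TCP when shut. That explains the missed knob, so I'll go lower in stages and watch the force.

{"op": "carry_out", "data": {"targets": [[[0,0,1,0,0,0,0],[0,0,1,0,0,0,0],[0,0,1,0,0,0,0],[0,0,1,-30,0,0,0],[0,0,1,-50,0,0,0],[0,0,1,-55,0,0,0],[0,0,1,-58,0,0,0],[0,0,1,-61,0,0,0],[0,0,1,-64,0,0,0],[0,0,1,-64,0,0,0]]]}}

```text
time_s: 4.58
position: [0.4634, 0.254, 0.1404]
tool_rot: [[0.911, 0.001, 0.413], [-0.413, 0.0, 0.911], [0.001, -1.0, 0.001]]
ft_force: [0.3, 0.6, 0.1]
grip_width: 0.0854
```

Run:
```python
from h import *
o=st(); save('wrist','w3.png')
```

```text
t 4.58 p [463.4 254.  140.4] F [0.3 0.6 0.1] T [ 0.02  0.04 -0.02] w 85.4 q [ 15.9  23.8  85.2   0.   71.  -49.7]
[[0.911, 0.001, 0.413], [-0.413, 0.0, 0.911], [0.001, -1.0, 0.001]]
```

View pics/w3.png

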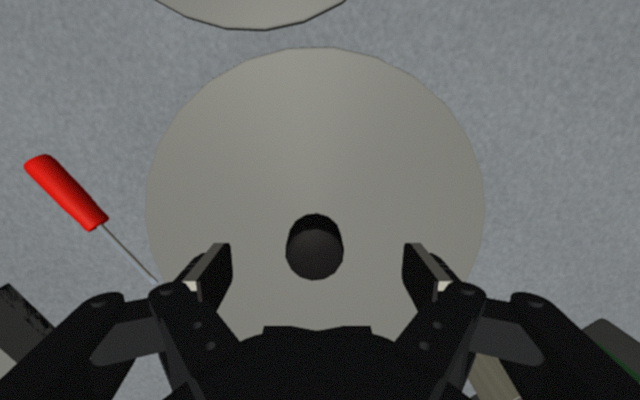

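The open fingers straddle the knob, whose top is at (315,256). I'll keep going down.

{"op": "carry_out", "data": {"targets": [[[0,0,0,-6,0,0,0],[0,0,0,-12,0,0,0],[0,0,0,-17,0,0,0],[0,0,0,-21,0,0,0],[0,0,0,-21,0,0,0],[0.4,0,0,-21,0,0,0],[0.7,0,0,-21,0,0,0],[1,0,0,-21,0,0,0],[1,0,0,-21,0,0,0],[1,0,0,-21,0,0,0],[1,0,0,-21,0,0,0],[1,0,0,-21,0,0,0],[1,0,0,-21,0,0,0]]]}}

```text
time_s: 5.72
position: [0.4633, 0.2539, 0.1196]
tool_rot: [[0.911, 0.001, 0.413], [-0.413, 0.0, 0.911], [0.001, -1.0, 0.0]]
ft_force: [-1.7, -1.0, 5.4]
grip_width: 0.0301
```

Run:
```python
from h import *
o=st(); save('wrist','w4.png')
```

```text
t 5.72 p [463.3 253.9 119.6] F [-1.7 -1.   5.4] T [-0.21  0.28 -0.02] w 30.1 q [ 15.9  25.1  86.9  -0.   67.9 -49.7]
[[0.911, 0.001, 0.413], [-0.413, 0.0, 0.911], [0.001, -1.0, 0.0]]
```

View pics/w4.png

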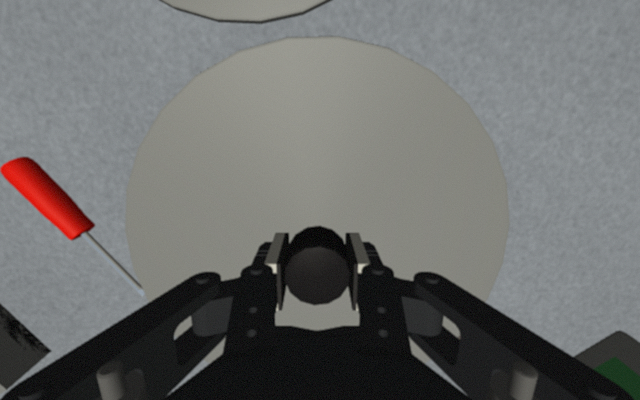

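{"op": "carry_out", "data": {"targets": [[[1,0,0,8,0,0,0],[1,0,0,20,0,0,0],[1,0,0,40,0,0,0],[1,0,0,65,0,0,0],[1,0,0,88,0,0,0],[1,0,-12,88,0,0,0],[1,0,-36,88,0,0,0],[1,0,-66,88,0,0,0],[1,0,-100,88,0,0,0],[1,10,-130,88,0,0,0],[1,30,-155,88,0,0,0],[1,50,-180,88,0,0,0],[1,75,-202,88,0,0,0],[1,100,-222,88,0,0,0],[1,125,-236,88,0,0,0],[1,150,-246,88,0,0,0],[1,170,-252,88,0,0,0],[1,180,-254,88,0,0,0],[1,180,-254,88,0,0,0]]]}}

```text
time_s: 7.35
position: [0.644, -0.0015, 0.2046]
tool_rot: [[0.91, -0.003, 0.414], [-0.414, 0.0, 0.91], [-0.003, -1.0, -0.001]]
ft_force: [-0.6, -0.0, -3.4]
grip_width: 0.0299
```

Run:
```python
from h import *
o=st(); save('wrist','w5.png'); save('scene','s5.png')
```

```text
t 7.35 p [644.   -1.5 204.6] F [-0.6 -0.  -3.4] T [-0.04  0.05 -0.  ] w 29.9 q [-10.6  32.1  59.1  -0.   88.9 -76.2]
[[0.91, -0.003, 0.414], [-0.414, 0.0, 0.91], [-0.003, -1.0, -0.001]]
```

View pics/s5.png

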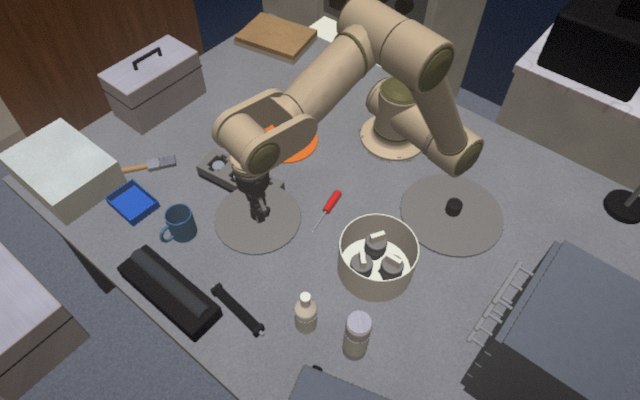

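View pics/w5.png

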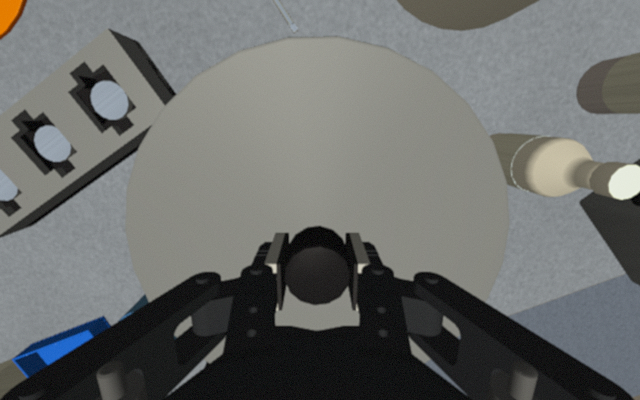

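The lid is held level over the clear spot, and the open tub shows three bottles. I'll lower it to the bench.

{"op": "carry_out", "data": {"targets": [[[1,1,2,-30,0,0,0],[1,1,2,-65,0,0,0],[1,1,2,-100,0,0,0],[1,1,2,-135,0,0,0],[1,1,2,-165,0,0,0],[1,1,2,-183,0,0,0],[1,1,2,-190,0,0,0],[1,1,2,-192,0,0,0],[1,1,2,-194,0,0,0],[1,1,2,-196,0,0,0],[1,1,2,-196,0,0,0],[1,1,2,-196,0,0,0]]]}}

```text
time_s: 8.45
position: [0.6446, 0.0018, 0.0121]
tool_rot: [[0.911, 0.002, 0.413], [-0.413, -0.0, 0.911], [0.002, -1.0, 0.0]]
ft_force: [0.9, -0.5, -3.3]
grip_width: 0.0299
```

{"op": "carry_out", "data": {"targets": [[[1,0,0,-1,0,0,0],[1,0,0,-2,0,0,0],[1,0,0,-3,0,0,0],[1,0,0,-4,0,0,0],[1,0,0,-4,0,0,0]]]}}

```text
time_s: 8.87
position: [0.6442, 0.0019, 0.0076]
tool_rot: [[0.911, 0.0, 0.413], [-0.413, -0.0, 0.911], [0.0, -1.0, 0.0]]
ft_force: [-1.8, 0.0, 2.5]
grip_width: 0.0304
```

Contact shows up as about +2.5 N. I'll release and retract.

{"op": "carry_out", "data": {"targets": [[[0.6,0,0,0,0,0,0],[0,0,0,0,0,0,0],[0,0,0,0,0,0,0],[0,0,0,0,0,0,0],[0,0,0,0,0,0,0],[0,0,0,30,0,0,0],[0,0,0,70,0,0,0],[0,0,0,110,0,0,0],[0,0,0,150,0,0,0],[0,0,0,190,0,0,0],[0,0,0,230,0,0,0],[0,0,0,230,0,0,0],[0,0,0,230,0,0,0]]]}}

```text
time_s: 9.95
position: [0.6448, 0.0018, 0.2395]
tool_rot: [[0.911, 0.005, 0.413], [-0.413, -0.001, 0.911], [0.005, -1.0, 0.001]]
ft_force: [0.3, 0.1, 0.1]
grip_width: 0.0851
```

Run:
```python
from h import *
o=st(); save('wrist','w6.png'); save('scene','s6.png')
```

```text
t 9.95 p [644.8   1.8 239.5] F [0.3 0.1 0.1] T [ 0.03 -0.01  0.02] w 85.1 q [-10.3  30.9  55.6   0.   93.2 -75.9]
[[0.911, 0.005, 0.413], [-0.413, -0.001, 0.911], [0.005, -1.0, 0.001]]
```

View pics/w6.png

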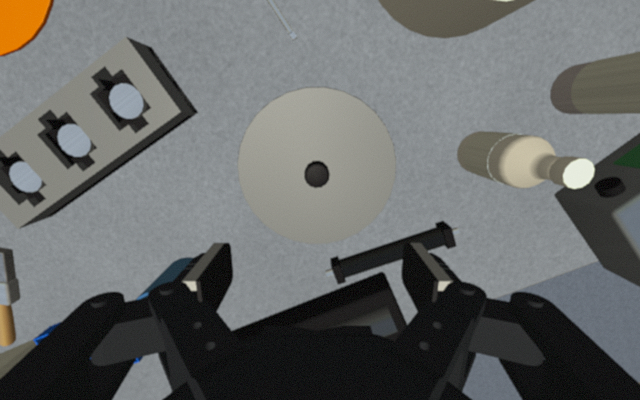

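The lid lies flat around (317,165), undisturbed by the release. Next I'll look at the dock.

{"op": "carry_out", "data": {"targets": [[[0,-30,-40,10,0,0,0],[0,-60,-80,10,0,0,0],[0,-90,-130,10,0,0,0],[0,-120,-180,10,0,0,0],[0,-150,-225,10,0,0,0],[0,-162,-255,10,0,0,0],[0,-162,-255,10,0,0,0],[0,-162,-255,10,0,0,0],[0,-162,-255,10,0,0,0],[0,-162,-255,10,0,0,0],[0,-162,-255,10,0,0,0]]]}}

```text
time_s: 10.97
position: [0.4825, -0.252, 0.2463]
tool_rot: [[0.911, -0.001, 0.412], [-0.412, 0.001, 0.911], [-0.001, -1.0, 0.001]]
ft_force: [-0.2, 0.3, 0.6]
grip_width: 0.0854
```

Run:
```python
from h import *
o=st(); d=save('wrist','w7.png'); np.save('w7.npy',d,allow_pickle=True)
```

```text
t 10.97 p [ 482.5 -252.   246.3] F [-0.2  0.3  0.6] T [ 0.    0.01 -0.07] w 85.4 q [ -40.1   20.2   72.2    0.    87.6 -105.7]
[[0.911, -0.001, 0.412], [-0.412, 0.001, 0.911], [-0.001, -1.0, 0.001]]
```

View pics/w7.png

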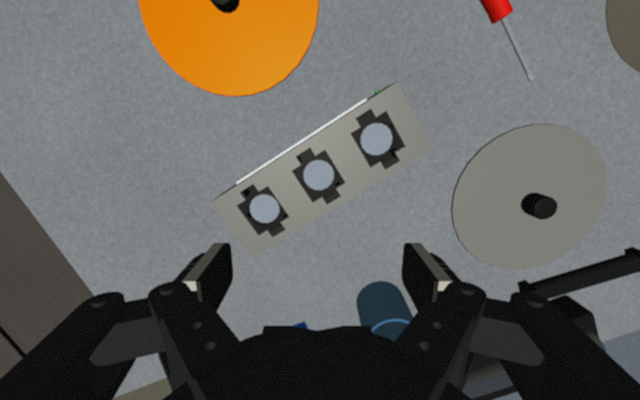

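```bash
cat > dock.py <<'E'
from h import *
def dockfit(d,x0,y0,yaw0,show=None):
    im=cv2.cvtColor(d['img'],cv2.COLOR_RGB2GRAY).astype(np.float32); im=cv2.GaussianBlur(im,(0,0),0.8)
    # keyhole outline samples, with outward normals, at z=.05
    a,s,w=.0245,.0365,.0105
    poly=[(s,-w),(s,w),(a,w),(a,a),(-a,a),(-a,w),(-s,w),(-s,-w),(-a,-w),(-a,-a),(a,-a),(a,-w)]
    P=[];N=[]
    for i in range(12):
        p=np.array(poly[i]);q=np.array(poly[(i+1)%12]);t=(q-p);L=np.hypot(*t);t/=L;n=np.array([t[1],-t[0]])
        for k in np.linspace(.15,.85,6): P.append(p+k*L*t);N.append(n)
    P=np.array(P);N=np.array(N)
    P3=np.vstack([P+[0,o] for o in(-.085,0,.085)]);N3=np.vstack([N]*3)
    def cost(x,dd=.002):
        c,s_=np.cos(x[2]),np.sin(x[2]);R=np.array([[c,-s_],[s_,c]])
        W=P3@R.T+x[:2];M=N3@R.T
        v=[]
        for sg in(1,-1):
            Q=np.c_[W+sg*dd*M,np.full(len(W),.05)]
            u=np.array([proj(d,q) for q in Q]).astype(np.float32)
            v.append(cv2.remap(im,u[:,0].copy(),u[:,1].copy(),cv2.INTER_LINEAR)[:,0])
        return -(np.clip(v[0]-v[1],-20,60)).mean()
    from scipy.optimize import minimize
    best=None
    for dx in(-.004,0,.004):
      for dy in(-.004,0,.004):
        r=minimize(cost,[x0+dx,y0+dy,yaw0],method='Nelder-Mead',options=dict(initial_simplex=[[x0+dx,y0+dy,yaw0],[x0+dx+.003,y0+dy,yaw0],[x0+dx,y0+dy+.003,yaw0],[x0+dx,y0+dy,yaw0+.03]],xatol=1e-5,fatol=1e-4))
        if best is None or r.fun<best.fun: best=r
    if show:
        o=cv2.resize(d['img'],None,fx=4,fy=4)
        x=best.x;c,s_=np.cos(x[2]),np.sin(x[2]);R=np.array([[c,-s_],[s_,c]])
        pts=[]
        for off in(-.085,0,.085):
            pp=np.array([(proj(d,[*(R@(np.array(p)+[0,off])+x[:2]),.05])+.5)*4 for p in poly]); pts.append(pp)
            cv2.polylines(o,[pp.astype(np.int32)],True,(255,0,0),1)
        m=np.vstack(pts); a0=np.maximum(m.min(0)-40,0).astype(int);b0=(m.max(0)+40).astype(int)
        o=o[a0[1]:b0[1],a0[0]:b0[0]]; k=min(1,780/o.shape[1],580/o.shape[0]); cv2.imwrite(show,cv2.resize(o,None,fx=k,fy=k)[:,:,::-1])
    return best.x,best.fun
E
python3 - <<'E'
from dock import *
d=np.load('w7.npy',allow_pickle=True).item()
for u,v in [(265,208),(319,175),(377,139)]: print(ray(d,u,v,.04))
x,f=dockfit(d,.483,-.2525,np.radians(7.8),'pics/dk1.png'); print(x,np.degrees(x[2]),f)
t=get_image('top'); x,f=dockfit(t,.483,-.2525,np.radians(7.8)); print('top',x,f)
s=get_image('scene');
E
```

```text
[ 0.49590521 -0.33141366  0.04      ]
[ 0.4849315 -0.2480864  0.04     ]
[ 0.47325238 -0.1639588   0.04      ]
[ 0.4839694  -0.24857034  0.13705883] 7.852892326476349 -59.755489349365234
top [ 0.48741392 -0.25350033  0.18355185] -8.885076522827148
```

View pics/dk1.png

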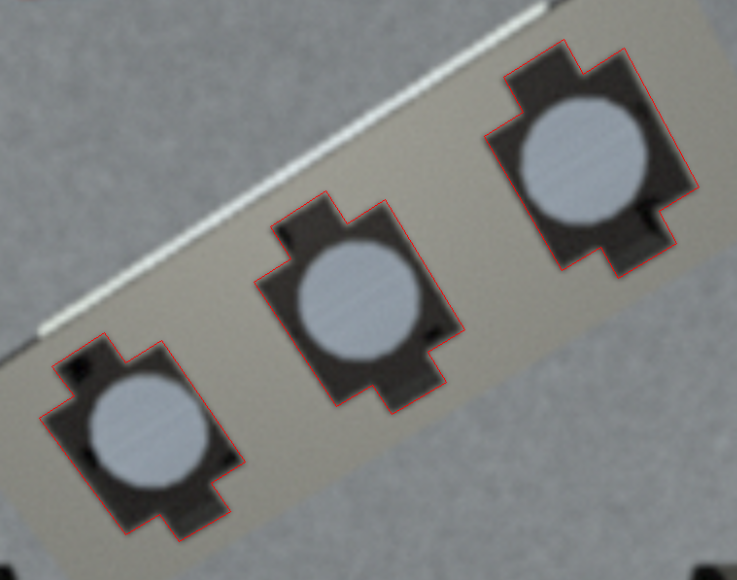

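The dock fit is excellent, with its middle at (0.484, -0.2486) and a yaw of 7.85°. However, the finger mid-line shows at u=317.5 while the calibration predicts 314, and the top camera differs by 5 mm. That suggests a bias in the wrist calibration, so I'll look again with the tool turned about 148° to separate it out.

{"op": "carry_out", "data": {"targets": [[[0,0,0,0,0,0,-7],[0,0,0,0,0,0,-14],[0,0,0,0,0,0,-21],[0,0,0,0,0,0,-28],[0,0,0,0,0,0,-35],[0,0,0,0,0,0,-42],[0,0,0,0,0,0,-49],[0,0,0,0,0,0,-56],[0,0,0,0,0,0,-63],[0,0,0,0,0,0,-70],[0,0,0,0,0,0,-77],[0,0,0,0,0,0,-84],[0,0,0,0,0,0,-91],[0,0,0,0,0,0,-98],[0,0,0,0,0,0,-105],[0,0,0,0,0,0,-112],[0,0,0,0,0,0,-119],[0,0,0,0,0,0,-126],[0,0,0,0,0,0,-133],[0,0,0,0,0,0,-140]]]}}

```text
time_s: 12.78
position: [0.4826, -0.2522, 0.247]
tool_rot: [[-0.964, -0.0, 0.265], [-0.265, 0.0, -0.964], [-0.0, -1.0, -0.0]]
ft_force: [0.5, -0.1, 0.0]
grip_width: 0.0854
```

{"op": "carry_out", "data": {"targets": [[[0,0,0,0,0,0,-4],[0,0,0,0,0,0,-8],[0,0,0,0,0,0,-8],[0,0,0,0,0,0,-8],[0,0,0,0,0,0,-8]]]}}

```text
time_s: 13.2
position: [0.4824, -0.2527, 0.247]
tool_rot: [[-0.991, -0.0, 0.135], [-0.135, 0.0, -0.991], [0.0, -1.0, -0.0]]
ft_force: [0.1, -0.7, 0.2]
grip_width: 0.0852
```

Run:
```python
from dock import *
o=st(); d=save('wrist','w8.png'); np.save('w8.npy',d,allow_pickle=True)
x,f=dockfit(d,.482,-.2535,np.radians(7.8),'pics/dk2.png'); print(x,np.degrees(x[2]),f)
```

```text
t 13.2 p [ 482.4 -252.7  247. ] F [ 0.1 -0.7  0.2] T [ 0.02  0.01 -0.01] w 85.2 q [-40.1  20.2  72.2   0.   87.6  42.1]
[[-0.991, -0.0, 0.135], [-0.135, 0.0, -0.991], [0.0, -1.0, -0.0]]
[ 0.48515631 -0.2492896   0.13827113] 7.922352144042739 -59.87245178222656
```

View pics/dk2.png

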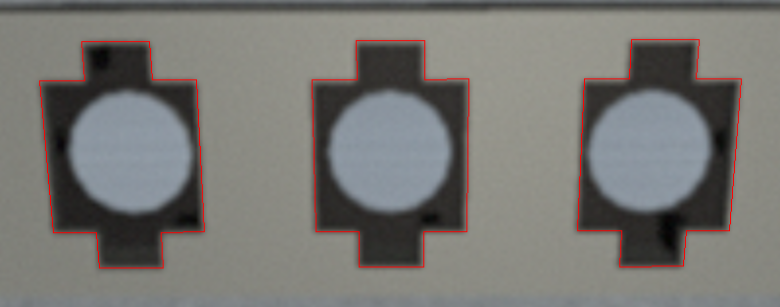

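View pics/w8.png

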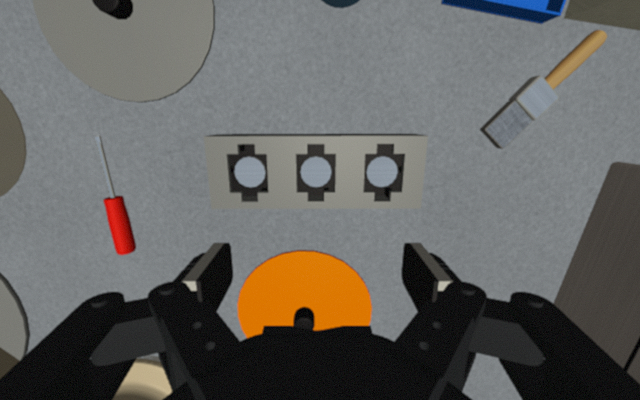

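Run:
```python
from h import *
im=cv2.imread('pics/w6.png')[:,:,::-1].copy()
d=dict(np.load('w7.npy',allow_pickle=True).item())
# rebuild w6 camera from w7 via tool-fixed camera
p7=np.array([.4825,-.252,.2463]);p6=np.array([.6448,.0018,.2395])
R7=np.array([[.911,-.001,.412],[-.412,.001,.911],[-.001,-1,.001]]);R6=np.array([[.911,.005,.413],[-.413,-.001,.911],[.005,-1,.001]])
Rc=cv2.Rodrigues(np.array(d['rvec'],float))[0]; c=campos(d)
cam_in_tool=R7.T@(c-p7); Rct=Rc@R7
Rn=Rct@R6.T; cn=p6+R6@cam_in_tool
d['rvec']=cv2.Rodrigues(Rn)[0]; d['tvec']=-Rn@cn; d['img']=im
b=im.astype(int); diff=cv2.blur((b[:,:,2]-b[:,:,0]).astype(np.float32),(3,3))
m=(diff<-.5).astype(np.uint8); k,l,s,cc=cv2.connectedComponentsWithStats(m); i=l[130,300]; print(s[i])
x,f=circfit(d,l==i,.016); print(x,f)
g=im.mean(2)
kb=(g<90).astype(np.uint8)[140:210,280:350]; k,l,s,cc=cv2.connectedComponentsWithStats(kb)
for i in range(1,k):
    if s[i,4]>100: print(s[i],cc[i]+[280,140],ray(d,*(cc[i]+[280,140]),.043))
e=x[:2]-p6[:2]; print('tool x,z off',e@R6[:2,0],e@R6[:2,2])
print(cam_in_tool)
```

```text
[  238    87   158   157 19493]
[0.64498767 0.0032135  0.10502122] 0.0003385322673131761
[ 25  21  24  27 512] [316.44921875 173.81054688] [0.64412383 0.00373508 0.043     ]
tool x,z off -0.00041281318511058977 0.0013652080329341842
[-0.0686994  -0.15390384  0.00166218]
```

{"op": "carry_out", "data": {"targets": [[[0,0,35,20,0,0,0],[0,-5,75,40,0,0,0],[0,-5,115,40,0,0,0],[0,-10,155,40,0,0,0],[0,-10,195,40,0,0,0],[0,-10,235,40,0,0,0],[0,-10,275,40,0,0,0],[0,-15,315,40,0,0,0],[0,-15,355,40,0,0,0],[0,-20,395,40,0,0,0],[0,-20,435,40,0,0,0],[0,-20,475,40,0,0,0],[0,-20,506,40,0,0,0],[0,-20,506,40,0,0,0],[0,-20,506,40,0,0,0],[0,-20,506,40,0,0,0],[0,-20,506,40,0,0,0],[0,-20,506,40,0,0,0]]]}}

```text
time_s: 14.75
position: [0.4624, 0.2518, 0.2872]
tool_rot: [[-0.991, 0.0, 0.131], [-0.131, -0.0, -0.991], [-0.0, -1.0, 0.0]]
ft_force: [-0.8, -0.5, -0.7]
grip_width: 0.0853
```

Run:
```python
from h import *
o=st(); d=save('wrist','w9.png'); np.save('w9.npy',d,allow_pickle=True)
```

```text
t 14.75 p [462.4 251.8 287.2] F [-0.8 -0.5 -0.7] T [ 0.02 -0.05 -0.02] w 85.3 q [15.7 17.1 70.2 -0.  92.7 98.2]
[[-0.991, 0.0, 0.131], [-0.131, -0.0, -0.991], [-0.0, -1.0, 0.0]]
```

View pics/w9.png

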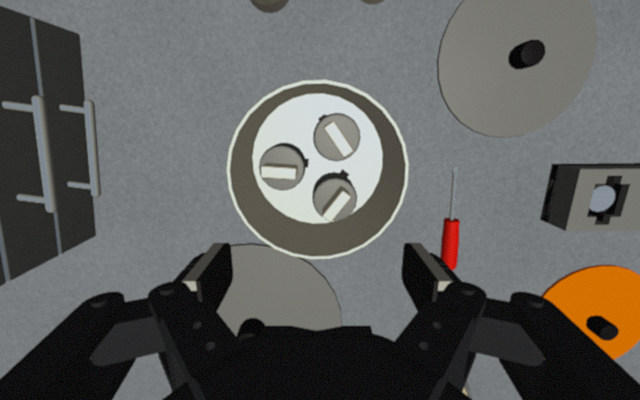

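Three bottles show, with bar tops at about (341,138), (278,172) and (337,206).

Run:
```python
from h import *
d=np.load('w9.npy',allow_pickle=True).item(); im=d['img']; g=im.astype(float).mean(2)
cv2.imwrite('pics/w9c.png',cv2.resize(im[70:270,215:420],None,fx=2.9,fy=2.9,interpolation=cv2.INTER_CUBIC)[:,:,::-1])
for u,v in [(341,138),(278,172),(337,206)]: print(im[v,u])
print(im[110,290],im[155,330])
```

```text
[214 222 222]
[213 220 214]
[212 219 211]
[210 218 218] [139 138 129]
```

View pics/w9c.png

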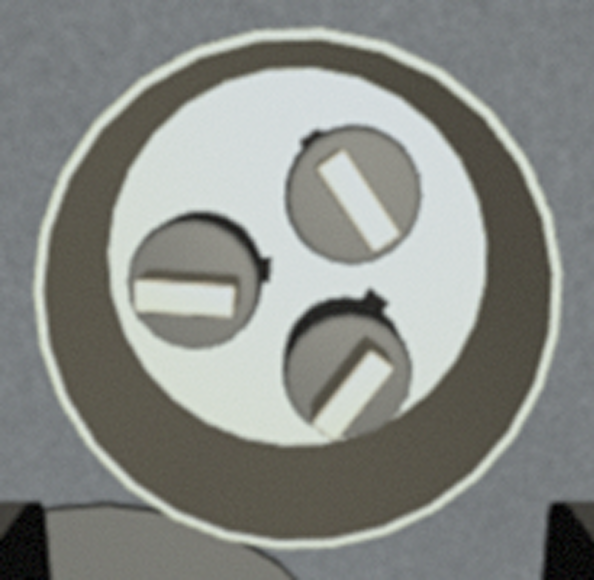

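Run:
```python
from h import *
d=np.load('w9.npy',allow_pickle=True).item()
im=cv2.GaussianBlur(d['img'].astype(np.float32).mean(2),(0,0),.6)
B=dict(A=[(318,165),(342,149),(398,241),(373,252)],B=[(136,277),(237,284),(235,318),(133,312)],C=[(375,348),(393,365),(335,440),(313,425)])
from scipy.optimize import minimize
def samp(x,off):
    c,s=np.cos(x[2]),np.sin(x[2]);R=np.array([[c,-s],[s,c]]);out=[]
    for sy in(1,-1):
        for t in np.linspace(-.018,.018,13): out.append(R@[t,sy*(.007+off)]+x[:2])
    for sx in(1,-1):
        for t in np.linspace(-.005,.005,5): out.append(R@[sx*(.021+off),t]+x[:2])
    u=np.array([proj(d,[*q,.106]) for q in out]).astype(np.float32)
    return cv2.remap(im,u[:,0].copy(),u[:,1].copy(),cv2.INTER_LINEAR)[:,0]
def xy(c): return np.array([ray(d,(u+.5)/2.9-.5+215,(v+.5)/2.9-.5+70,.106)[:2] for u,v in c])
tc=np.array([ray(d,(u+.5)/2.9-.5+215,(v+.5)/2.9-.5+70,.122)[:2] for u,v in [(35,285),(562,285),(308,30),(300,547)]]); 
x=least_squares(lambda x:np.hypot(*(tc-x[:2]).T)-x[2],[.46,.25,.1]).x; print('tub',x)
for k,c in B.items():
    P=xy(c); m=P.mean(0); L=[np.hypot(*(P[i]-P[(i+1)%4])) for i in range(4)]
    i=int(np.argmax([L[0],L[1]])); v=P[i+1]-P[i]; h=np.degrees(np.arctan2(v[1],v[0]))%180
    r=minimize(lambda x:-np.clip(samp(x,-.0015)-samp(x,.0015),0,60).mean(),[*m,np.radians(h)],method='Nelder-Mead',options=dict(initial_simplex=[[*m,np.radians(h)],[m[0]+.002,m[1],np.radians(h)],[m[0],m[1]+.002,np.radians(h)],[*m,np.radians(h)+.05]]))
    print(k,np.round(m*1000,1),np.round(np.array(L)*1000,1),'heading',round(h,1),'rel tub r',round(np.hypot(*(m-x[:2]))*1000,1),'| fit',np.round(r.x[:2]*1000,1),round(np.degrees(r.x[2]),1),round(r.fun,1))
```

```text
tub [0.46694868 0.2532273  0.10270496]
A [510.1 235. ] [11.1 42.6 10.9 40.9] heading 40.4 rel tub r 46.9 | fit [510.6 234.8] 42.7 -55.7
B [462.8 299.5] [41.2 14.2 42.1 14.6] heading 93.5 rel tub r 46.4 | fit [463.1 299.7] 93.4 -55.8
C [430.6 224.8] [10.7 41.1 11.7 42.6] heading 151.9 rel tub r 46.1 | fit [429.1 226.1] 153.0 -53.9
```

{"op": "carry_out", "data": {"targets": [[[0.2,10,-4,0,0,0,7],[0.47,20,-8,-20,0,0,14],[0.47,30,-12,-40,0,0,21],[0.47,40,-16,-60,0,0,28],[0.47,47,-16,-80,0,0,35],[0.47,47,-16,-110,0,0,35.2],[0.47,47,-16,-120,0,0,35.2],[0.47,47,-16,-120,0,0,35.2],[0.47,47,-16,-120,0,0,35.2],[0.47,47,-16,-120,0,0,35.2]]], "squeeze": 90}}

```text
time_s: 15.63
position: [0.5098, 0.2369, 0.1688]
tool_rot: [[-0.734, 0.003, 0.679], [-0.679, 0.001, -0.734], [-0.003, -1.0, 0.001]]
ft_force: [-0.6, 0.2, 0.6]
grip_width: 0.0456
```

Run:
```python
from h import *
o=st(); d=save('wrist','w10.png')
```

```text
t 15.63 p [509.8 236.9 168.8] F [-0.6  0.2  0.6] T [-0.02  0.04 -0.05] w 45.6 q [12.9 25.3 77.4  0.  77.2 60.1]
[[-0.734, 0.003, 0.679], [-0.679, 0.001, -0.734], [-0.003, -1.0, 0.001]]
```

View pics/w10.png

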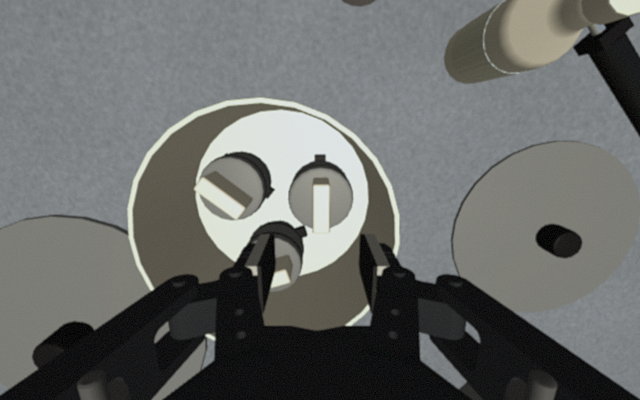

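Run:
```python
from h import *
d=get_image('wrist')
for n,p in dict(A=[.5099,.2350,.106],B=[.4624,.2999,.106],C=[.4285,.2262,.106]).items(): print(n,proj(d,p),proj(d,[p[0],p[1],.076]))
o=env.observe();p=o['position'].copy()
for z in (.106,.09): p[2]=z; print(proj(d,p))
im=d['img']; cv2.imwrite('pics/w10c.png',cv2.resize(im[140:300,180:380],None,fx=3.5,fy=3.5,interpolation=cv2.INTER_CUBIC)[:,:,::-1])
```

```text
A [320.31839245 210.34312079] [319.83645552 200.13517995]
B [219.16479427 199.28165682] [230.19706615 190.22736261]
C [263.24098819 283.25012227] [268.81656757 265.98774038]
[318.28056758 208.87343846]
[318.1383678  203.21251804]
```

View pics/w10c.png

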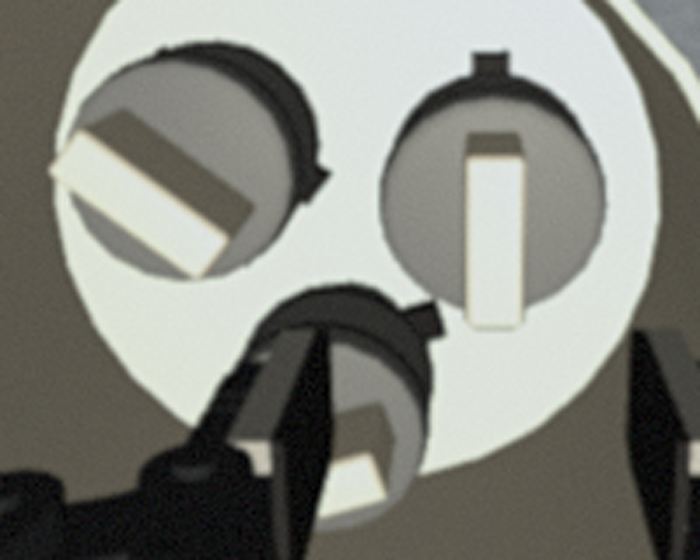

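{"op": "carry_out", "data": {"targets": [[[0.47,0.5,-1,-30,0,0,0],[0.47,0.5,-1,-60,0,0,0],[0.47,0.5,-1,-80,0,0,0],[0.47,0.5,-1,-90,0,0,0],[0.47,0.5,-1,-94,0,0,0],[0.47,0.5,-1,-94,0,0,0]]]}}

```text
time_s: 16.23
position: [0.51, 0.236, 0.0734]
tool_rot: [[-0.734, 0.001, 0.679], [-0.679, 0.0, -0.734], [-0.0, -1.0, 0.0]]
ft_force: [0.0, -0.2, 0.5]
grip_width: 0.045
```

Run:
```python
from h import *
o=st(); d=save('wrist','w11.png')
```

```text
t 16.23 p [510.  236.   73.4] F [ 0.  -0.2  0.5] T [-0.    0.   -0.02] w 45.0 q [12.8 31.3 84.6  0.  64.1 60. ]
[[-0.734, 0.001, 0.679], [-0.679, 0.0, -0.734], [-0.0, -1.0, 0.0]]
```

View pics/w11.png

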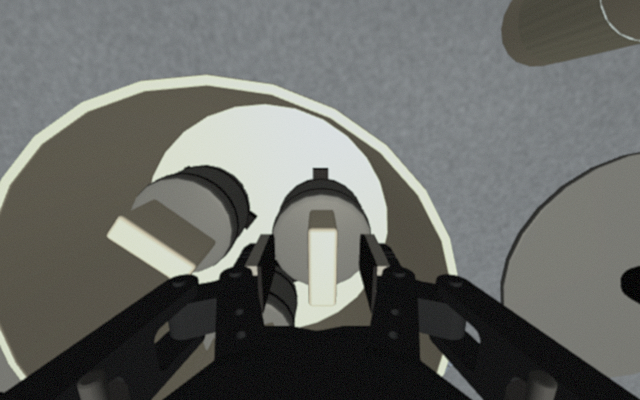

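{"op": "carry_out", "data": {"targets": [[[0.47,1.4,-1.5,0,0,0,0],[0.7,1.4,-1.5,0,0,0,0],[1,1.4,-1.5,0,0,0,0],[1,1.4,-1.5,0,0,0,0],[1,1.4,-1.5,0,0,0,0],[1,1.4,-1.5,0,0,0,0],[1,1.4,-1.5,0,0,0,0],[1,1.4,-1.5,3,0,0,0],[1,1.4,-1.5,10,0,0,0],[1,1.4,-1.5,25,0,0,0],[1,1.4,-1.5,50,0,0,0],[1,1.4,-1.5,85,0,0,0],[1,1.4,-1.5,120,0,0,0],[1,1.4,-1.5,150,0,0,0],[1,1.4,-1.5,150,0,0,0]]]}}

```text
time_s: 17.53
position: [0.5128, 0.235, 0.2296]
tool_rot: [[-0.733, 0.011, 0.68], [-0.68, 0.003, -0.734], [-0.01, -1.0, 0.005]]
ft_force: [0.7, -0.3, -0.8]
grip_width: 0.0116
```

Run:
```python
from h import *
o=st(); d=save('wrist','w12.png')
```

```text
t 17.53 p [512.8 235.  229.6] F [ 0.7 -0.3 -0.8] T [-0.05 -0.   -0.01] w 11.6 q [12.6 22.5 71.4  0.  85.4 59.8]
[[-0.733, 0.011, 0.68], [-0.68, 0.003, -0.734], [-0.01, -1.0, 0.005]]
```

View pics/w12.png

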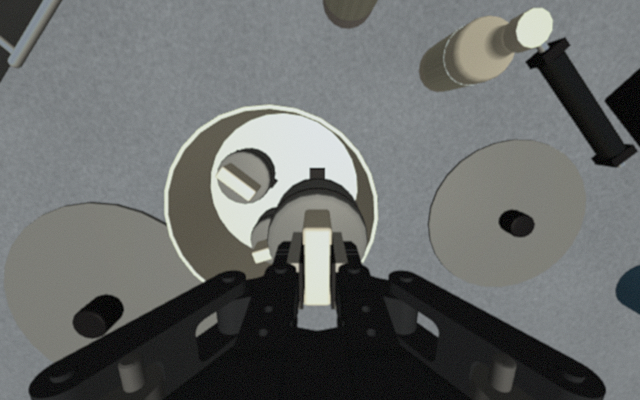

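{"op": "carry_out", "data": {"targets": [[[1,0,-15,0,0,0,0],[1,-2,-45,0,0,0,-5],[1,-3,-80,0,0,0,-10],[1,-4,-115,0,0,0,-15],[1,-5,-150,0,0,0,-20],[1,-6,-187,0,0,0,-25],[1,-7,-224,0,0,0,-30],[1,-8,-261,0,0,0,-34.9],[1,-9,-298,0,0,0,-34.9],[1,-10,-335,0,0,0,-34.9],[1,-11,-372,0,0,0,-34.9],[1,-12,-409,0,0,0,-34.9],[1,-13,-446,0,0,0,-34.9],[1,-14,-483,0,0,0,-34.9],[1,-15,-518,0,0,0,-34.9],[1,-16,-545,0,0,0,-34.9],[1,-16,-560,0,0,0,-34.9],[1,-16,-567,0,0,0,-34.9],[1,-16,-567,0,0,0,-34.9],[1,-16,-567,0,0,0,-34.9]]]}}

```text
time_s: 19.25
position: [0.4951, -0.3314, 0.2225]
tool_rot: [[-0.99, -0.001, 0.138], [-0.138, 0.001, -0.99], [0.001, -1.0, -0.001]]
ft_force: [0.4, 1.1, -1.5]
grip_width: 0.0119
```

Run:
```python
from h import *
o=st(); d=save('wrist','w13.png')
```

```text
t 19.25 p [ 495.1 -331.4  222.5] F [ 0.4  1.1 -1.5] T [ 0.01 -0.03 -0.06] w 11.9 q [-45.2  26.4  66.2   0.   87.5  36.9]
[[-0.99, -0.001, 0.138], [-0.138, 0.001, -0.99], [0.001, -1.0, -0.001]]
```

View pics/w13.png

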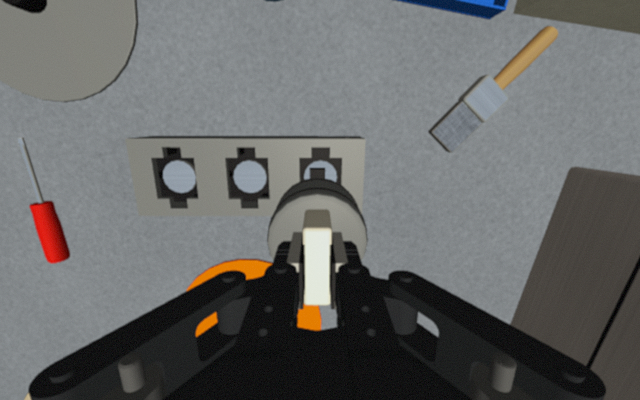

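Run:
```python
from h import *
o=env.observe(); d=get_image('wrist'); p=o['position'];R=o['tool_rot']
for off in (0,.0011,.002):
    q=p+R[:,2]*off
    print(off,[proj(d,[q[0],q[1],z]).round(1) for z in (.05,.154,.2,.228)])
print(proj(d,[.4962,-.3333,.05]))
im=d['img']; cv2.imwrite('pics/w13c.png',cv2.resize(im[130:310,240:390],None,fx=3.3,fy=3.3,interpolation=cv2.INTER_CUBIC)[:,:,::-1])
```

```text
0 [array([318.4, 179.2]), array([319.1, 205.2]), array([319.6, 225.4]), array([320. , 243.2])]
0.0011 [array([319.3, 179.2]), array([320.4, 205.2]), array([321.2, 225.4]), array([322. , 243.2])]
0.002 [array([320.1, 179.2]), array([321.5, 205.2]), array([322.6, 225.4]), array([323.6, 243.2])]
[320.40716979 178.70166232]
```

View pics/w13c.png

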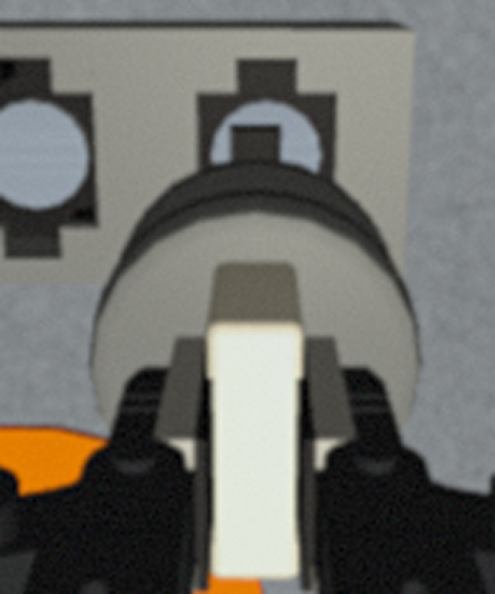

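Run:
```python
from h import *
o=env.observe(); d=get_image('wrist'); p=o['position'];R=o['tool_rot']
z=p[2]-.068+.1
a=ray(d,317.6,227.6,z);b=ray(d,317.6,304.8,z)
print(np.hypot(*(a-b)[:2]), [((q-p)@R[:,0],(q-p)@R[:,2]) for q in (a,b)], ((a+b)/2-p)[:2])
# lug tip front at bottom z : crop (256,127) top edge
l=ray(d,317.6,130+127/3.3,z-.1+.008); print('lug tip rel tool x',(l-p)@R[:,0], 'expect -33')
from dock import dockfit
# keyholes in this view at z .05: slot ends of socket C crop (269,60) top ; middle socket
print(ray(d,320.9,130+59/3.3,.05))
c,s=np.cos(np.radians(7.88)),np.sin(np.radians(7.88))
print('expect',.4963+.0365*c,-.3332+.0365*s)
```

```text
0.04084626794970768 [(np.float64(-0.01996595475131043), np.float64(-0.0014686974788350367)), (np.float64(0.020880298633299873), np.float64(-0.0014342854135129274))] [-0.00065006  0.00135475]
lug tip rel tool x -0.0317174447458887 expect -33
[ 0.53162087 -0.32881133  0.05      ]
expect 0.5324553443732628 -0.3281958943605504
```

{"op": "carry_out", "data": {"targets": [[[1,1.5,-3.5,-25,0,0,0],[1,1.5,-3.5,-50,0,0,0],[1,1.5,-3.5,-75,0,0,0],[1,1.5,-3.5,-90,0,0,0],[1,1.5,-3.5,-96,0,0,0],[1,1.5,-3.5,-96,0,0,0],[1,1.5,-3.5,-96,0,0,0]]]}}

```text
time_s: 19.98
position: [0.4971, -0.3359, 0.128]
tool_rot: [[-0.99, 0.001, 0.138], [-0.138, -0.001, -0.99], [-0.001, -1.0, 0.001]]
ft_force: [0.7, 0.3, -1.8]
grip_width: 0.0119
```

Run:
```python
from h import *
o=st(); d=save('wrist','w14.png'); im=d['img']; s=get_image('scene')['img']
a=cv2.resize(im[100:310,230:410],(400,466)); b=cv2.resize(s[120:245,170:277],(400,466))
cv2.imwrite('pics/w14c.png',np.hstack([a,b])[:,:,::-1])
```

```text
t 19.98 p [ 497.1 -335.9  128. ] F [ 0.7  0.3 -1.8] T [ 0.02 -0.02  0.02] w 11.9 q [-45.3  31.1  74.3   0.   74.5  36.7]
[[-0.99, 0.001, 0.138], [-0.138, -0.001, -0.99], [-0.001, -1.0, 0.001]]
```

View pics/w14c.png

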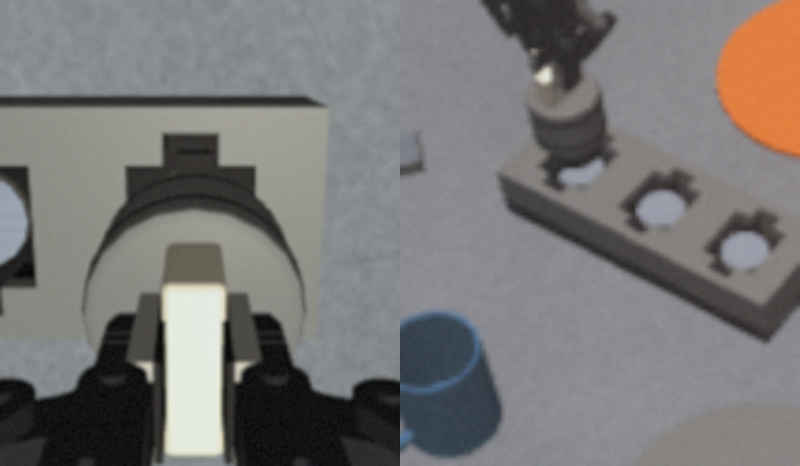

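{"op": "carry_out", "data": {"targets": [[[1,-0.3,1.2,-2,0,0,0],[1,-0.3,1.2,-6,0,0,0],[1,-0.3,1.2,-10,0,0,0],[1,-0.3,1.2,-13,0,0,0],[1,-0.3,1.2,-16,0,0,0],[1,-0.3,1.2,-18,0,0,0],[1,-0.3,1.2,-18,0,0,0]]]}}

```text
time_s: 20.67
position: [0.4961, -0.3348, 0.1084]
tool_rot: [[-0.991, -0.001, 0.137], [-0.137, 0.001, -0.991], [0.001, -1.0, -0.001]]
ft_force: [-1.1, -0.2, -2.3]
grip_width: 0.0122
```

```bash
cat > look.py <<'E'
import sys
from h import *
o=st(); d=save('wrist',sys.argv[1]+'_w.png'); im=d['img']; s=get_image('scene')['img']
a=cv2.resize(im[100:310,230:410],(400,466)); b=cv2.resize(s[120:245,170:300],(400,385)); b=cv2.copyMakeBorder(b,0,81,0,0,0)
cv2.imwrite('pics/%s.png'%sys.argv[1],np.hstack([a,b])[:,:,::-1])
E
python3 look.py l1
```

```text
t 20.67 p [ 496.1 -334.8  108.4] F [-1.1 -0.2 -2.3] T [ 0.    0.03 -0.03] w 12.2 q [-45.3  32.1  76.   -0.   72.   36.8]
[[-0.991, -0.001, 0.137], [-0.137, 0.001, -0.991], [0.001, -1.0, -0.001]]
```

View pics/l1.png

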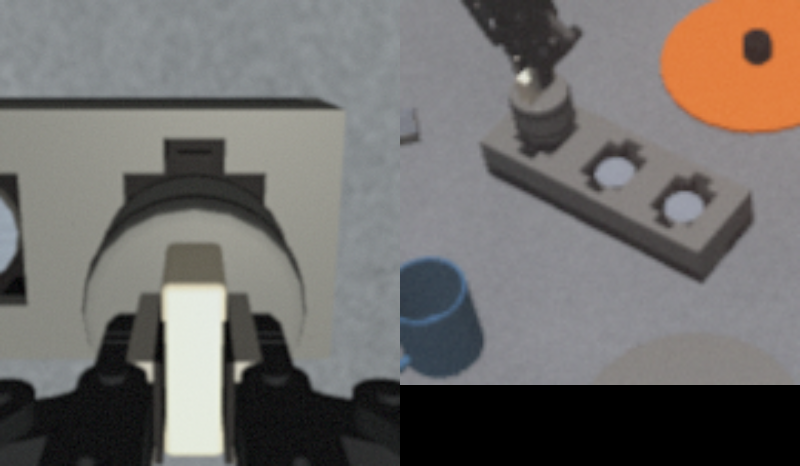

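{"op": "carry_out", "data": {"targets": [[[1,0,0,-2,0,0,0],[1,0,0,-4,0,0,0],[1,0,0,-6,0,0,0],[1,0,0,-8,0,0,0],[1,0,0,-10,0,0,0],[1,0,0,-11,0,0,0],[1,0,0,-11,0,0,0],[1,0,0,-11,0,0,0]]]}}

```text
time_s: 21.43
position: [0.4965, -0.3351, 0.0984]
tool_rot: [[-0.99, 0.001, 0.138], [-0.138, -0.001, -0.99], [-0.001, -1.0, 0.001]]
ft_force: [0.2, -1.0, 4.0]
grip_width: 0.0122
```

{"op": "carry_out", "data": {"targets": [[[1,0,0,-0.5,0,0,0],[1,0,0,-1,0,0,0],[1,0,0,-1.5,0,0,0],[1,0,0,-2,0,0,0],[1,0,0,-2,0,0,0]]]}}

```text
time_s: 21.85
position: [0.4965, -0.3353, 0.097]
tool_rot: [[-0.991, 0.001, 0.137], [-0.137, -0.001, -0.991], [-0.001, -1.0, 0.001]]
ft_force: [-1.7, -0.7, 8.2]
grip_width: 0.0118
```

Home: the force has risen past the spring. Now I'll turn clockwise.

{"op": "carry_out", "data": {"targets": [[[1,0,0,0,0,0,-4],[1,0,0,0,0,0,-10],[1,0,0,0,0,0,-16],[1,0,0,0,0,0,-22],[1,0,0,0,0,0,-28],[1,0,0,0,0,0,-34],[1,0,0,0,0,0,-40],[1,0,0,0,0,0,-46],[1,0,0,0,0,0,-52],[1,0,0,0,0,0,-58],[1,0,0,0,0,0,-62],[1,0,0,0,0,0,-65],[1,0,0,0,0,0,-65]]]}}

```text
time_s: 22.93
position: [0.4966, -0.3353, 0.097]
tool_rot: [[-0.541, 0.001, -0.841], [0.841, -0.001, -0.541], [-0.002, -1.0, -0.0]]
ft_force: [-0.9, 0.1, 9.4]
grip_width: 0.0123
```

```bash
python3 look.py l2
```

```text
t 22.93 p [ 496.6 -335.3   97. ] F [-0.9  0.1  9.4] T [ 0.04  0.11 -0.07] w 12.3 q [-45.3  32.8  76.8  -0.   70.3 101.9]
[[-0.541, 0.001, -0.841], [0.841, -0.001, -0.541], [-0.002, -1.0, -0.0]]
```

View pics/l2.png

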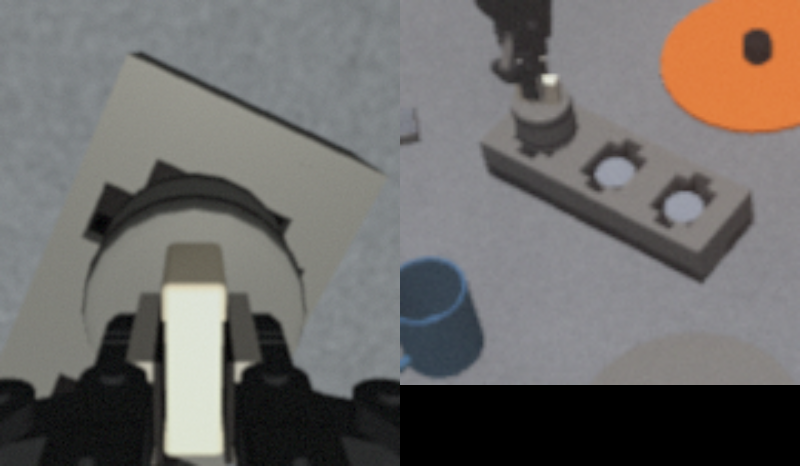

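{"op": "carry_out", "data": {"targets": [[[1,0,0,0,0,0,-2],[1,0,0,0,0,0,-4],[1,0,0,0,0,0,-5.5],[1,0,0,0,0,0,-7],[1,0,0,0,0,0,-7]]]}}

```text
time_s: 23.45
position: [0.4965, -0.3353, 0.0969]
tool_rot: [[-0.436, 0.001, -0.9], [0.9, -0.001, -0.436], [-0.002, -1.0, -0.0]]
ft_force: [-0.8, -0.8, 8.7]
grip_width: 0.0118
```

```bash
python3 -c "
from h import *
st()"
```

```text
t 23.45 p [ 496.5 -335.3   96.9] F [-0.8 -0.8  8.7] T [0.02 0.15 0.28] w 11.8 q [-45.3  32.8  76.8  -0.   70.3 108.8]
[[-0.436, 0.001, -0.9], [0.9, -0.001, -0.436], [-0.002, -1.0, -0.0]]
```

{"op": "carry_out", "data": {"targets": [[[1,0,0,0,0,0,-1.5],[1,0,0,0,0,0,-3],[1,0,0,0,0,0,-3]]]}}

```text
time_s: 23.7
position: [0.4965, -0.3353, 0.097]
tool_rot: [[-0.391, 0.0, -0.92], [0.92, -0.002, -0.391], [-0.002, -1.0, 0.0]]
ft_force: [-2.3, -1.4, 8.1]
grip_width: 0.012
```

```bash
python3 -c "
from h import *
st()"
```

```text
t 23.7 p [ 496.5 -335.3   97. ] F [-2.3 -1.4  8.1] T [-0.03  0.2   1.7 ] w 12.0 q [-4.530e+01  3.280e+01  7.680e+01 -1.000e-01  7.030e+01  1.117e+02]
[[-0.391, 0.0, -0.92], [0.92, -0.002, -0.391], [-0.002, -1.0, 0.0]]
```

At the stop: 1.7 Nm at about 74°. I'll ease off and let go.

{"op": "carry_out", "data": {"targets": [[[1,0,0,0,0,0,1.5],[1,0,0,2,0,0,1.5],[0.8,0,0,3,0,0,1.5],[0.5,0,0,3,0,0,1.5],[0.3,0,0,3,0,0,1.5],[0.3,0,0,3,0,0,1.5],[0.3,0,0,20,0,0,1.5],[0.3,0,0,50,0,0,1.5],[0.3,0,0,90,0,0,1.5],[0.3,0,0,130,0,0,1.5],[0.3,0,0,130,0,0,1.5]]]}}

```text
time_s: 24.62
position: [0.498, -0.3365, 0.2342]
tool_rot: [[-0.413, 0.01, -0.911], [0.911, -0.01, -0.413], [-0.013, -1.0, -0.005]]
ft_force: [1.2, 0.3, 0.8]
grip_width: 0.0598
```

```bash
python3 look.py l3
```

```text
t 24.62 p [ 498.  -336.5  234.2] F [1.2 0.3 0.8] T [-0.05 -0.02  0.05] w 59.8 q [-45.3  26.1  64.7   0.   88.3 110.3]
[[-0.413, 0.01, -0.911], [0.911, -0.01, -0.413], [-0.013, -1.0, -0.005]]
```

View pics/l3.png

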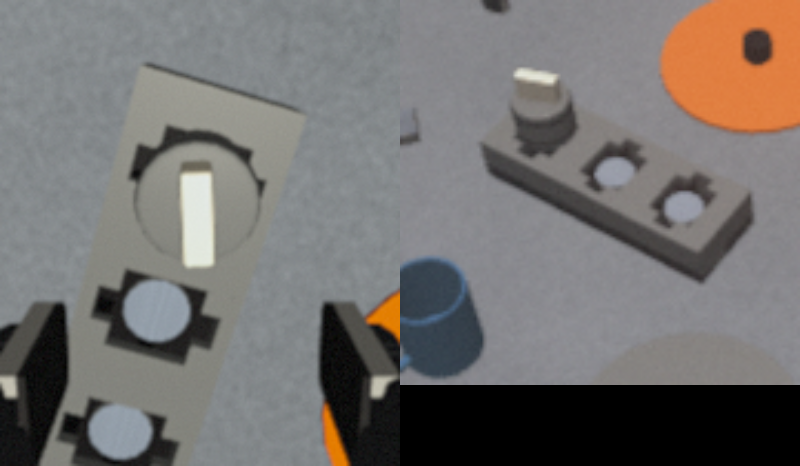

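View pics/l3_w.png

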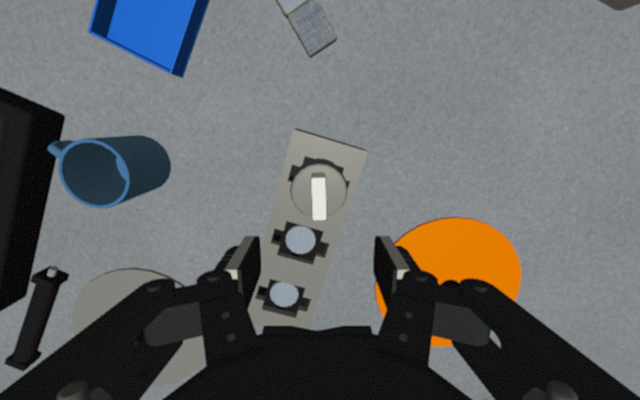

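Bottle 1 stays down and turned: its bar is about 17° off the dock's long axis, so roughly 73° from the slots. Next is bottle C in the tub.

{"op": "carry_out", "data": {"targets": [[[0.47,-2,20,0,0,0,0],[0.47,-6,55,0,0,0,3],[0.47,-12,93,0,0,0,8],[0.47,-18,131,0,0,0,13],[0.47,-24,169,0,0,0,18],[0.47,-28,207,0,0,0,23],[0.47,-33,245,0,0,0,28],[0.47,-38,283,0,0,0,33],[0.47,-43,321,0,0,0,38.6],[0.47,-48,359,0,0,0,38.6],[0.47,-52,397,0,0,0,38.6],[0.47,-57,435,0,0,0,38.6],[0.47,-61,473,0,0,0,38.6],[0.47,-66,511,-10,0,0,38.6],[0.47,-70,545,-30,0,0,38.6],[0.47,-70,561,-50,0,0,38.6],[0.47,-70,561,-60,0,0,38.6],[0.47,-70,561,-60,0,0,38.6],[0.47,-70,561,-60,0,0,38.6],[0.47,-70,561,-60,0,0,38.6]]]}}

```text
time_s: 26.38
position: [0.4264, 0.2256, 0.1662]
tool_rot: [[-0.891, -0.0, -0.455], [0.455, -0.0, -0.891], [0.0, -1.0, 0.0]]
ft_force: [-0.2, -1.0, 1.2]
grip_width: 0.0455
```

Run:
```python
from h import *
o=st(); d=save('wrist','w15.png'); np.save('w15.npy',d,allow_pickle=True)
```

```text
t 26.38 p [426.4 225.6 166.2] F [-0.2 -1.   1.2] T [-0.01 -0.02  0.01] w 45.5 q [ 13.8  17.9  89.8  -0.   72.2 130.8]
[[-0.891, -0.0, -0.455], [0.455, -0.0, -0.891], [0.0, -1.0, 0.0]]
```

View pics/w15.png

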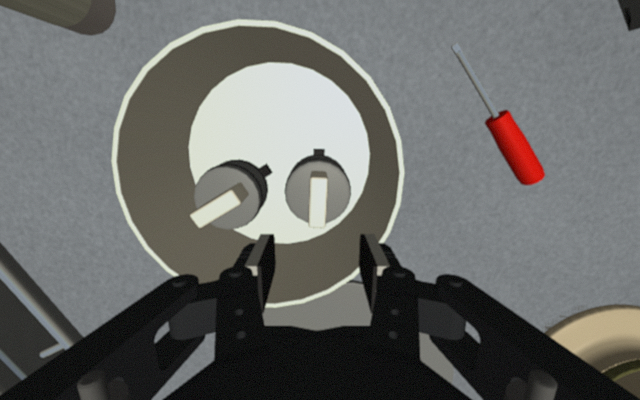

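```bash
cat > barfit.py <<'E'
from h import *
from scipy.optimize import minimize
def fit(d,x0,z=.106):
    im=cv2.GaussianBlur(d['img'].astype(np.float32).mean(2),(0,0),.6)
    def samp(x,off):
        c,s=np.cos(x[2]),np.sin(x[2]);R=np.array([[c,-s],[s,c]]);out=[]
        for sy in(1,-1):
            for t in np.linspace(-.018,.018,13): out.append(R@[t,sy*(.007+off)]+x[:2])
        for sx in(1,-1):
            for t in np.linspace(-.005,.005,5): out.append(R@[sx*(.021+off),t]+x[:2])
        u=np.array([proj(d,[*q,z]) for q in out]).astype(np.float32)
        return cv2.remap(im,u[:,0].copy(),u[:,1].copy(),cv2.INTER_LINEAR)[:,0]
    best=None
    for dx in (-3,0,3):
        for dy in (-3,0,3):
            m=np.array(x0)+[dx/1000,dy/1000,0]
            r=minimize(lambda x:-np.clip(samp(x,-.0015)-samp(x,.0015),0,60).mean(),m,method='Nelder-Mead',options=dict(initial_simplex=[m,m+[.002,0,0],m+[0,.002,0],m+[0,0,.05]]))
            if best is None or r.fun<best.fun: best=r
    return best.x,best.fun
E
python3 - <<'E'
from barfit import *
d=np.load('w15.npy',allow_pickle=True).item()
u=ray(d,317.5,201,.106); print(u)
x,f=fit(d,[u[0],u[1],np.radians(153)]); print(x,np.degrees(x[2]),f,proj(d,[x[0],x[1],.106]))
u=ray(d,216,209,.106); print(u)
x,f=fit(d,[u[0],u[1],np.radians(93.4)]); print('B',x,np.degrees(x[2]),f)
E
```

```text
[0.43134563 0.22423582 0.106     ]
[0.43073857 0.22467136 2.61395316] 149.7684838954627 -48.540061950683594 [317.35628249 201.9074885 ]
[0.46185604 0.29841834 0.106     ]
B [0.46266235 0.29871148 1.61285349] 92.40969802799341 -60.0
```

{"op": "carry_out", "data": {"targets": [[[0.47,3.5,-2,-20,0,0,-2],[0.47,3.5,-2,-50,0,0,-2],[0.47,3.5,-2,-75,0,0,-2],[0.47,3.5,-2,-88,0,0,-2],[0.47,3.5,-2,-92,0,0,-2],[0.47,3.5,-2,-92,0,0,-2],[0.47,3.5,-2,-92,0,0,-2]]]}}

```text
time_s: 27.02
position: [0.4305, 0.224, 0.075]
tool_rot: [[-0.874, 0.002, -0.485], [0.485, 0.0, -0.874], [-0.001, -1.0, -0.001]]
ft_force: [0.6, -0.6, -0.4]
grip_width: 0.0453
```

```bash
python3 look.py l4
```

```text
t 27.02 p [430.5 224.   75. ] F [ 0.6 -0.6 -0.4] T [-0.   -0.02  0.01] w 45.3 q [ 13.5  24.9  96.9   0.   58.1 132.5]
[[-0.874, 0.002, -0.485], [0.485, 0.0, -0.874], [-0.001, -1.0, -0.001]]
```

View pics/l4_w.png

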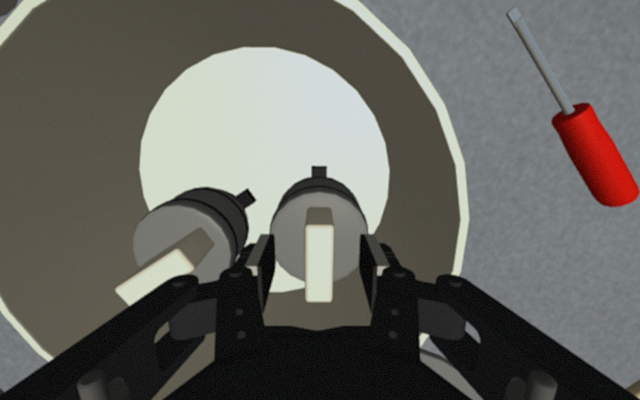

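{"op": "carry_out", "data": {"targets": [[[0.47,1,-1,-0.5,0,0,0],[0.7,1,-1,-0.5,0,0,0],[1,1,-1,-0.5,0,0,0],[1,1,-1,-0.5,0,0,0],[1,1,-1,-0.5,0,0,0],[1,1,-1,-0.5,0,0,0],[1,1,-1,-0.5,0,0,0],[1,1,-1,3,0,0,0],[1,1,-1,10,0,0,0],[1,1,-1,25,0,0,0],[1,1,-1,50,0,0,0],[1,1,-1,85,0,0,0],[1,1,-1,120,0,0,0],[1,1,-1,145,0,0,0],[1,1,-1,150,0,0,0],[1,1,-1,150,0,0,0]]]}}

```text
time_s: 28.45
position: [0.431, 0.2232, 0.2253]
tool_rot: [[-0.875, 0.003, -0.485], [0.485, 0.001, -0.875], [-0.002, -1.0, -0.002]]
ft_force: [-0.1, 0.4, -4.1]
grip_width: 0.0119
```

```bash
python3 look.py l5
```

```text
t 28.45 p [431.  223.2 225.3] F [-0.1  0.4 -4.1] T [-0.04  0.04 -0.08] w 11.9 q [ 13.4  14.9  83.6   0.   81.3 132.4]
[[-0.875, 0.003, -0.485], [0.485, 0.001, -0.875], [-0.002, -1.0, -0.002]]
```

View pics/l5_w.png

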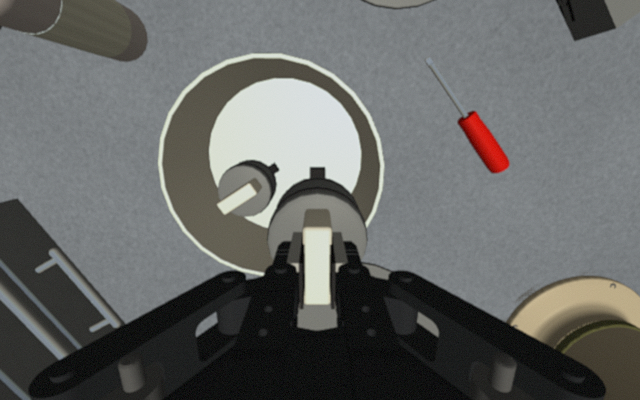

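{"op": "carry_out", "data": {"targets": [[[1,2,-15,0,0,0,0],[1,5,-45,0,0,0,5],[1,10,-80,0,0,0,10],[1,15,-115,0,0,0,15],[1,20,-150,0,0,0,20],[1,25,-187,0,0,0,25],[1,30,-224,0,0,0,30],[1,35,-261,0,0,0,36.9],[1,39,-298,0,0,0,36.9],[1,43,-335,0,0,0,36.9],[1,47,-372,0,0,0,36.9],[1,50,-409,0,0,0,36.9],[1,52,-440,0,0,0,36.9],[1,53.7,-462,0,0,0,36.9],[1,53.7,-474,-15,0,0,36.9],[1,53.7,-474,-45,0,0,36.9],[1,53.7,-474,-75,0,0,36.9],[1,53.7,-474,-95,0,0,36.9],[1,53.7,-474,-95,0,0,36.9],[1,53.7,-474,-95,0,0,36.9]]]}}

```text
time_s: 30.22
position: [0.4838, -0.2504, 0.1274]
tool_rot: [[-0.99, -0.003, 0.138], [-0.138, 0.003, -0.99], [0.003, -1.0, -0.003]]
ft_force: [0.7, -0.4, -1.3]
grip_width: 0.0119
```

```bash
python3 look.py l6
```

```text
t 30.22 p [ 483.8 -250.4  127.4] F [ 0.7 -0.4 -1.3] T [ 0.01 -0.03 -0.01] w 11.9 q [-39.8  26.2  83.4  -0.   70.6  42.3]
[[-0.99, -0.003, 0.138], [-0.138, 0.003, -0.99], [0.003, -1.0, -0.003]]
```

View pics/l6.png

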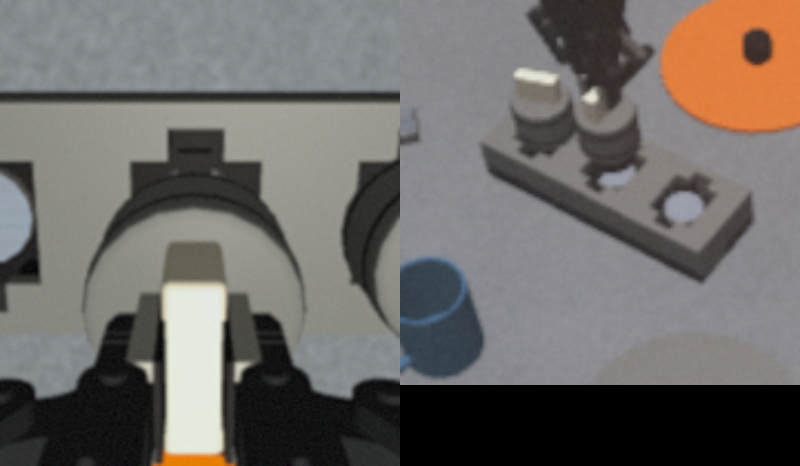

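{"op": "carry_out", "data": {"targets": [[[1,0.9,-0.7,-4,0,0,0],[1,0.9,-0.7,-9,0,0,0],[1,0.9,-0.7,-13,0,0,0],[1,0.9,-0.7,-17,0,0,0],[1,0.9,-0.7,-20,0,0,0],[1,0.9,-0.7,-22,0,0,0],[1,0.9,-0.7,-24,0,0,0],[1,0.9,-0.7,-26,0,0,0],[1,0.9,-0.7,-26,0,0,0]]]}}

```text
time_s: 31.07
position: [0.4853, -0.2516, 0.103]
tool_rot: [[-0.991, -0.0, 0.138], [-0.138, -0.0, -0.991], [0.0, -1.0, 0.0]]
ft_force: [-0.2, 1.0, 1.3]
grip_width: 0.0122
```

```bash
python3 look.py l7
```

```text
t 31.07 p [ 485.3 -251.6  103. ] F [-0.2  1.   1.3] T [0.25 0.22 0.02] w 12.2 q [-39.8  27.9  85.1  -0.   67.   42.3]
[[-0.991, -0.0, 0.138], [-0.138, -0.0, -0.991], [0.0, -1.0, 0.0]]
```

View pics/l7.png

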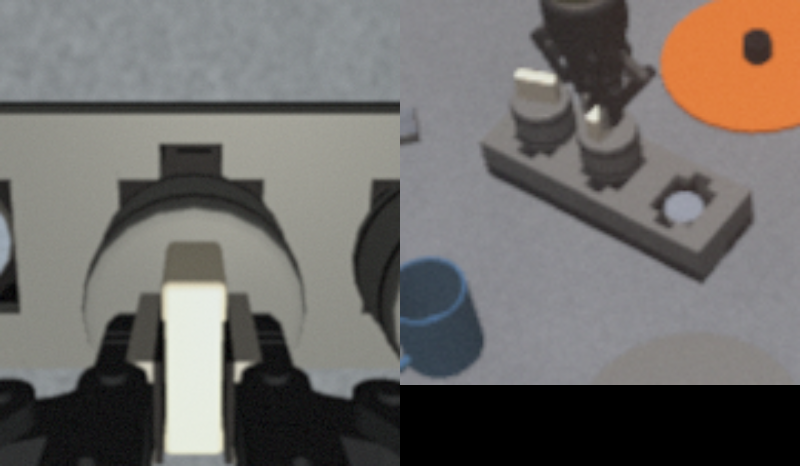

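{"op": "carry_out", "data": {"targets": [[[1,-0.4,0.8,-1,0,0,0],[1,-0.4,0.8,-3,0,0,0],[1,-0.4,0.8,-4.5,0,0,0],[1,-0.4,0.8,-5.5,0,0,0],[1,-0.4,0.8,-6.5,0,0,0],[1,-0.4,0.8,-6.5,0,0,0]]]}}

```text
time_s: 31.67
position: [0.4853, -0.2514, 0.0971]
tool_rot: [[-0.991, 0.001, 0.137], [-0.137, -0.001, -0.991], [-0.001, -1.0, 0.001]]
ft_force: [-1.4, -1.8, 6.3]
grip_width: 0.0122
```

```bash
python3 -c "
from h import *
st()"
```

```text
t 31.67 p [ 485.3 -251.4   97.1] F [-1.4 -1.8  6.3] T [-0.36  0.21  0.01] w 12.2 q [-39.8  28.3  85.6  -0.   66.   42.3]
[[-0.991, 0.001, 0.137], [-0.137, -0.001, -0.991], [-0.001, -1.0, 0.001]]
```

{"op": "carry_out", "data": {"targets": [[[1,0,0,-0.5,0,0,0],[1,0,0,-1,0,0,0],[1,0,0,-1,0,0,0],[1,0,0,-1,0,0,-4],[1,0,0,-1,0,0,-10],[1,0,0,-1,0,0,-16],[1,0,0,-1,0,0,-22],[1,0,0,-1,0,0,-28],[1,0,0,-1,0,0,-34],[1,0,0,-1,0,0,-40],[1,0,0,-1,0,0,-46],[1,0,0,-1,0,0,-52],[1,0,0,-1,0,0,-58],[1,0,0,-1,0,0,-63],[1,0,0,-1,0,0,-66],[1,0,0,-1,0,0,-68],[1,0,0,-1,0,0,-70],[1,0,0,-1,0,0,-70]]]}}

```text
time_s: 33.17
position: [0.4858, -0.2514, 0.097]
tool_rot: [[-0.467, 0.003, -0.884], [0.884, -0.002, -0.467], [-0.003, -1.0, -0.002]]
ft_force: [-0.5, 0.0, 13.6]
grip_width: 0.0121
```

```bash
python3 look.py l8
```

```text
t 33.17 p [ 485.8 -251.4   97. ] F [-0.5  0.  13.6] T [0.06 0.17 0.04] w 12.1 q [-39.8  28.3  85.6   0.   65.9 112.4]
[[-0.467, 0.003, -0.884], [0.884, -0.002, -0.467], [-0.003, -1.0, -0.002]]
```

View pics/l8.png

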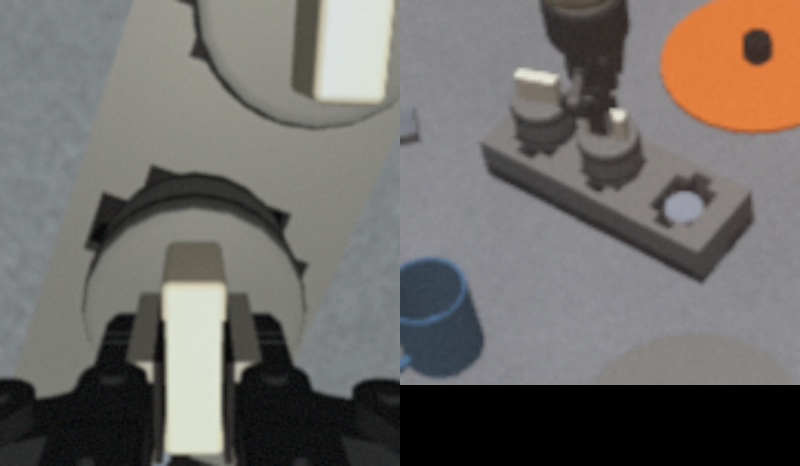

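{"op": "carry_out", "data": {"targets": [[[1,0,0,0,0,0,-1.5],[1,0,0,0,0,0,-3],[1,0,0,0,0,0,-4],[1,0,0,0,0,0,-4]]]}}

```text
time_s: 33.6
position: [0.4853, -0.2516, 0.097]
tool_rot: [[-0.407, 0.001, -0.913], [0.913, -0.003, -0.407], [-0.003, -1.0, 0.0]]
ft_force: [-3.9, -2.1, 13.8]
grip_width: 0.0121
```

```bash
python3 -c "
from h import *
st()"
```

```text
t 33.6 p [ 485.3 -251.6   97. ] F [-3.9 -2.1 13.8] T [-0.23  0.69  1.4 ] w 12.1 q [-3.980e+01  2.830e+01  8.570e+01 -1.000e-01  6.590e+01  1.162e+02]
[[-0.407, 0.001, -0.913], [0.913, -0.003, -0.407], [-0.003, -1.0, 0.0]]
```

At the stop again (1.4 Nm). I'll release and retract.

{"op": "carry_out", "data": {"targets": [[[1,0,0,0,0,0,1.5],[1,0,0,2,0,0,1.5],[0.8,0,0,4,0,0,1.5],[0.5,0,0,4,0,0,1.5],[0.4,0,0,4,0,0,1.5],[0.4,0,0,4,0,0,1.5],[0.4,0,0,20,0,0,1.5],[0.4,0,0,50,0,0,1.5],[0.4,0,0,90,0,0,1.5],[0.4,0,0,130,0,0,1.5],[0.4,0,0,140,0,0,1.5],[0.4,0,0,140,0,0,1.5]]]}}

```text
time_s: 34.6
position: [0.4859, -0.2514, 0.2388]
tool_rot: [[-0.429, 0.005, -0.903], [0.903, -0.004, -0.429], [-0.006, -1.0, -0.003]]
ft_force: [-0.7, 0.4, -0.4]
grip_width: 0.0514
```

```bash
python3 look.py l9
```

```text
t 34.6 p [ 485.9 -251.4  238.8] F [-0.7  0.4 -0.4] T [-0.01  0.02 -0.02] w 51.4 q [-39.8  20.6  73.    0.   86.1 114.8]
[[-0.429, 0.005, -0.903], [0.903, -0.004, -0.429], [-0.006, -1.0, -0.003]]
```

View pics/l9.png

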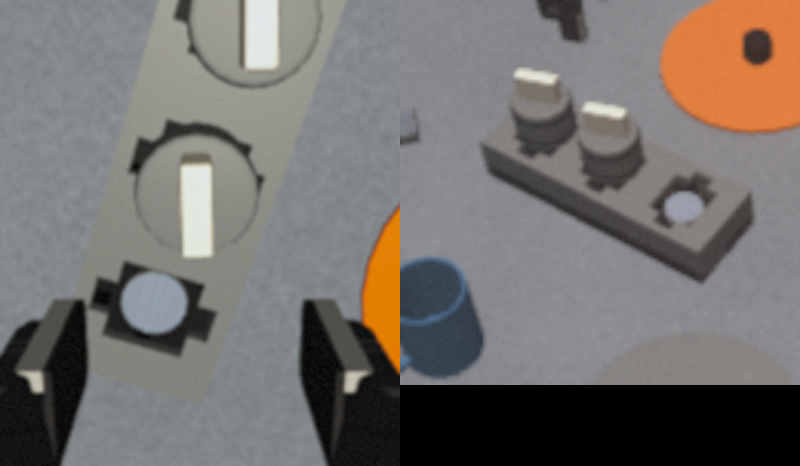

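{"op": "carry_out", "data": {"targets": [[[0.47,0,10,5,0,0,7],[0.47,0,35,10,0,0,14],[0.47,-2,65,10,0,0,21],[0.47,-4,95,10,0,0,28],[0.47,-6,125,10,0,0,35],[0.47,-8,155,10,0,0,42],[0.47,-10,185,10,0,0,49],[0.47,-12,215,10,0,0,56],[0.47,-14,245,10,0,0,63],[0.47,-16,275,10,0,0,70],[0.47,-18,305,10,0,0,77],[0.47,-20,335,10,0,0,84],[0.47,-22,365,10,0,0,91],[0.47,-24,395,10,0,0,98],[0.47,-24,425,10,0,0,105],[0.47,-24,455,10,0,0,112],[0.47,-24,485,10,0,0,119],[0.47,-24,510,10,0,0,126],[0.47,-24,535,10,0,0,133],[0.47,-24,549,10,0,0,140]]]}}

```text
time_s: 36.37
position: [0.46, 0.3003, 0.2432]
tool_rot: [[-0.245, -0.004, 0.97], [-0.97, -0.001, -0.245], [0.002, -1.0, -0.004]]
ft_force: [-0.5, 0.3, -0.8]
grip_width: 0.0451
```

{"op": "carry_out", "data": {"targets": [[[0.47,0,0,-10,0,0,7],[0.47,0,0,-30,0,0,14],[0.47,0,0,-60,0,0,17.5],[0.47,0,0,-80,0,0,17.5],[0.47,0,0,-80,0,0,17.5],[0.47,0,0,-80,0,0,17.5]]]}}

```text
time_s: 36.87
position: [0.4603, 0.2979, 0.1641]
tool_rot: [[0.05, -0.004, 0.999], [-0.999, -0.001, 0.05], [0.001, -1.0, -0.004]]
ft_force: [-0.3, -0.5, 0.8]
grip_width: 0.0454
```

```bash
python3 look.py l10
python3 - <<'E'
from barfit import *
d=get_image('wrist'); x,f=fit(d,[.463,.299,np.radians(93)]); print('B',x,np.degrees(x[2]),f,proj(d,[x[0],x[1],.106]))
E
```

```text
t 36.87 p [460.3 297.9 164.1] F [-0.3 -0.5  0.8] T [ 0.01 -0.02  0.05] w 45.4 q [20.5 24.4 79.8  0.  76.1 17.7]
[[0.05, -0.004, 0.999], [-0.999, -0.001, 0.05], [0.001, -1.0, -0.004]]
B [0.46191382 0.30143388 1.63304438] 93.56655069312089 -48.33125686645508 [317.62058233 206.6377263 ]
```

View pics/l10_w.png

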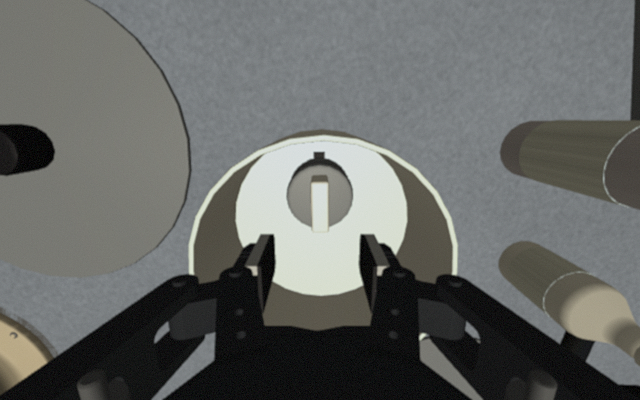

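{"op": "carry_out", "data": {"targets": [[[0.47,0.5,3,-20,0,0,0.5],[0.47,0.5,3,-50,0,0,0.5],[0.47,0.5,3,-75,0,0,0.5],[0.47,0.5,3,-86,0,0,0.5],[0.47,0.5,3,-90,0,0,0.5],[0.47,0.5,3,-90,0,0,0.5],[0.47,0.5,3,-90,0,0,0.5]]]}}

```text
time_s: 37.6
position: [0.4622, 0.3015, 0.0768]
tool_rot: [[0.059, 0.002, 0.998], [-0.998, 0.001, 0.059], [-0.001, -1.0, 0.002]]
ft_force: [0.6, 0.3, 0.1]
grip_width: 0.0453
```

```bash
python3 look.py l11
```

```text
t 37.6 p [462.2 301.5  76.8] F [0.6 0.3 0.1] T [-0.   -0.03  0.04] w 45.3 q [20.8 30.2 86.2  0.  63.5 17.4]
[[0.059, 0.002, 0.998], [-0.998, 0.001, 0.059], [-0.001, -1.0, 0.002]]
```

View pics/l11_w.png

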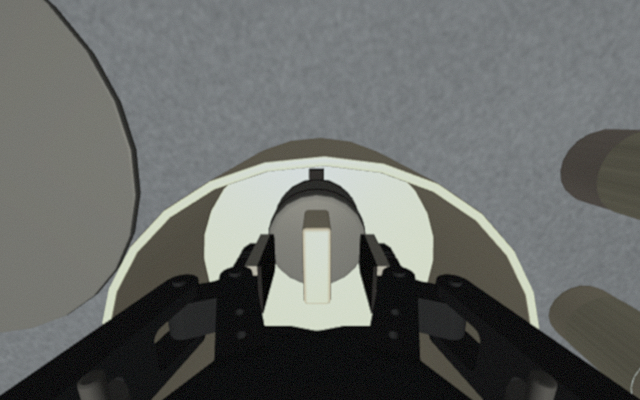

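{"op": "carry_out", "data": {"targets": [[[0.47,-0.4,0.3,-2.5,0,0,0],[0.47,-0.4,0.3,-2.5,0,0,0],[0.7,-0.4,0.3,-2.5,0,0,0],[1,-0.4,0.3,-2.5,0,0,0],[1,-0.4,0.3,-2.5,0,0,0],[1,-0.4,0.3,-2.5,0,0,0],[1,-0.4,0.3,-2.5,0,0,0],[1,-0.4,0.3,-2.5,0,0,0],[1,-0.4,0.3,3,0,0,0],[1,-0.4,0.3,12,0,0,0],[1,-0.4,0.3,28,0,0,0],[1,-0.4,0.3,50,0,0,0],[1,-0.4,0.3,85,0,0,0],[1,-0.4,0.3,120,0,0,0],[1,-0.4,0.3,145,0,0,0],[1,-0.4,0.3,150,0,0,0],[1,-0.4,0.3,150,0,0,0]]]}}

```text
time_s: 39.12
position: [0.4612, 0.3016, 0.2269]
tool_rot: [[0.059, 0.003, 0.998], [-0.998, 0.001, 0.059], [-0.001, -1.0, 0.003]]
ft_force: [0.4, -0.2, -3.1]
grip_width: 0.012
```

```bash
python3 look.py l12
```

```text
t 39.12 p [461.2 301.6 226.9] F [ 0.4 -0.2 -3.1] T [ 0.    0.02 -0.03] w 12.0 q [20.9 21.5 73.4  0.  84.9 17.5]
[[0.059, 0.003, 0.998], [-0.998, 0.001, 0.059], [-0.001, -1.0, 0.003]]
```

View pics/l12_w.png

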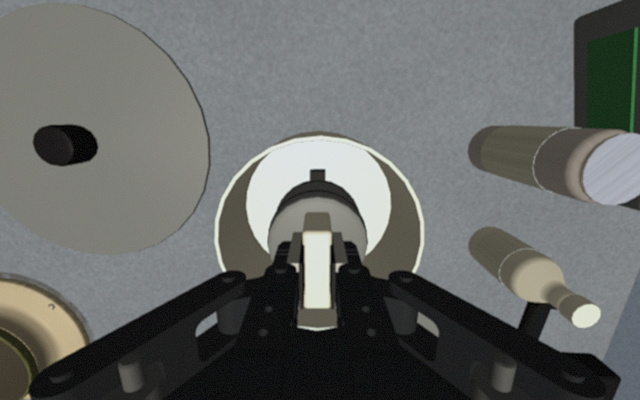

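{"op": "carry_out", "data": {"targets": [[[1,0,-15,0,0,0,-3],[1,1,-45,0,0,0,-9],[1,2,-80,0,0,0,-16],[1,3,-115,0,0,0,-23],[1,4,-150,0,0,0,-30],[1,5,-185,0,0,0,-37],[1,6,-220,0,0,0,-44],[1,8,-255,0,0,0,-51],[1,10,-290,0,0,0,-58],[1,11,-325,0,0,0,-65],[1,12,-360,0,0,0,-72],[1,13.3,-395,0,0,0,-78],[1,13.3,-430,0,0,0,-83],[1,13.3,-455,0,0,0,-85.5],[1,13.3,-468,-15,0,0,-85.5],[1,13.3,-468,-45,0,0,-85.5],[1,13.3,-468,-75,0,0,-85.5],[1,13.3,-468,-98,0,0,-85.5],[1,13.3,-468,-98,0,0,-85.5],[1,13.3,-468,-98,0,0,-85.5]]]}}

```text
time_s: 40.88
position: [0.4735, -0.166, 0.1261]
tool_rot: [[-0.991, -0.004, 0.137], [-0.137, 0.003, -0.991], [0.004, -1.0, -0.003]]
ft_force: [0.1, -0.3, -2.9]
grip_width: 0.012
```

```bash
python3 look.py l13
```

```text
t 40.88 p [ 473.5 -166.   126.1] F [ 0.1 -0.3 -2.9] T [-0.04 -0.1   0.01] w 12.0 q [-32.9  22.5  90.3   0.   67.5  49.2]
[[-0.991, -0.004, 0.137], [-0.137, 0.003, -0.991], [0.004, -1.0, -0.003]]
```

View pics/l13.png

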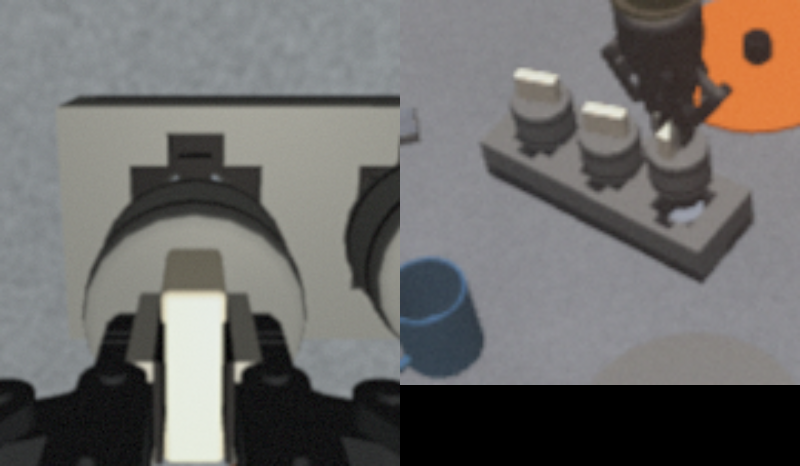

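{"op": "carry_out", "data": {"targets": [[[1,0.8,-0.4,-4,0,0,0],[1,0.8,-0.4,-8,0,0,0],[1,0.8,-0.4,-12,0,0,0],[1,0.8,-0.4,-15,0,0,0],[1,0.8,-0.4,-18,0,0,0],[1,0.8,-0.4,-20,0,0,0],[1,0.8,-0.4,-20,0,0,0]]]}}

```text
time_s: 41.57
position: [0.4751, -0.1669, 0.1072]
tool_rot: [[-0.991, -0.0, 0.137], [-0.137, 0.0, -0.991], [0.0, -1.0, -0.0]]
ft_force: [-0.2, 0.3, -2.3]
grip_width: 0.0121
```

```bash
python3 look.py l14
```

```text
t 41.57 p [ 475.1 -166.9  107.2] F [-0.2  0.3 -2.3] T [ 0.08  0.   -0.01] w 12.1 q [-32.8  23.9  91.6   0.   64.5  49.2]
[[-0.991, -0.0, 0.137], [-0.137, 0.0, -0.991], [0.0, -1.0, -0.0]]
```

View pics/l14.png

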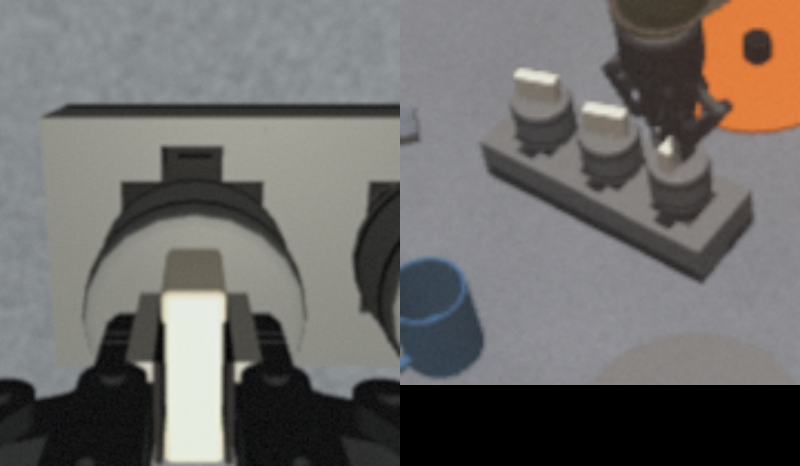

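{"op": "carry_out", "data": {"targets": [[[1,-0.6,0.4,-2,0,0,0],[1,-0.6,0.4,-4,0,0,0],[1,-0.6,0.4,-6,0,0,0],[1,-0.6,0.4,-8,0,0,0],[1,-0.6,0.4,-9.5,0,0,0],[1,-0.6,0.4,-10.5,0,0,0],[1,-0.6,0.4,-10.5,0,0,0]]]}}

```text
time_s: 42.25
position: [0.4749, -0.1668, 0.0972]
tool_rot: [[-0.99, 0.001, 0.138], [-0.138, -0.001, -0.991], [-0.001, -1.0, 0.001]]
ft_force: [1.5, -0.8, 4.3]
grip_width: 0.0122
```

{"op": "carry_out", "data": {"targets": [[[1,0,0,-0.5,0,0,0],[1,0,0,-1,0,0,0],[1,0,0,-1,0,0,0],[1,0,0,-1,0,0,0]]]}}

```text
time_s: 42.58
position: [0.4749, -0.1668, 0.0964]
tool_rot: [[-0.991, 0.001, 0.137], [-0.137, -0.001, -0.991], [-0.001, -1.0, 0.001]]
ft_force: [1.2, -2.2, 6.6]
grip_width: 0.012
```

{"op": "carry_out", "data": {"targets": [[[1,0,0,-0.7,0,0,0],[1,0,0,-0.7,0,0,0],[1,0,0,-0.7,0,0,-4],[1,0,0,-0.7,0,0,-10],[1,0,0,-0.7,0,0,-16],[1,0,0,-0.7,0,0,-22],[1,0,0,-0.7,0,0,-28],[1,0,0,-0.7,0,0,-34],[1,0,0,-0.7,0,0,-40],[1,0,0,-0.7,0,0,-46],[1,0,0,-0.7,0,0,-52],[1,0,0,-0.7,0,0,-58],[1,0,0,-0.7,0,0,-63],[1,0,0,-0.7,0,0,-66],[1,0,0,-0.7,0,0,-68],[1,0,0,-0.7,0,0,-70],[1,0,0,-0.7,0,0,-72],[1,0,0,-0.7,0,0,-72]]]}}

```text
time_s: 44.08
position: [0.4739, -0.1667, 0.0963]
tool_rot: [[-0.437, -0.001, -0.9], [0.9, -0.001, -0.437], [-0.001, -1.0, 0.002]]
ft_force: [-5.2, -1.6, 16.0]
grip_width: 0.0123
```

```bash
python3 look.py l15
```

```text
t 44.08 p [ 473.9 -166.7   96.3] F [-5.2 -1.6 16. ] T [-0.24  0.97  0.44] w 12.3 q [-3.290e+01  2.460e+01  9.260e+01 -1.000e-01  6.280e+01  1.213e+02]
[[-0.437, -0.001, -0.9], [0.9, -0.001, -0.437], [-0.001, -1.0, 0.002]]
```

View pics/l15.png

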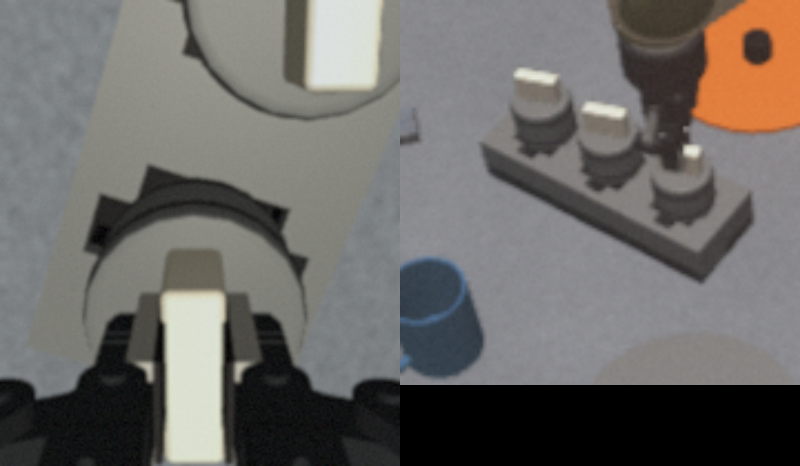

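{"op": "carry_out", "data": {"targets": [[[1,0,-0.7,0,0,0,-1],[1,0,-1.2,0,0,0,-2],[1,0,-1.2,0,0,0,-3],[1,0,-1.2,0,0,0,-3]]]}}

```text
time_s: 44.52
position: [0.4736, -0.1671, 0.0962]
tool_rot: [[-0.392, -0.002, -0.92], [0.92, -0.0, -0.392], [0.001, -1.0, 0.002]]
ft_force: [-4.1, 2.8, 16.8]
grip_width: 0.0118
```

```bash
python3 -c "
from h import *
st()"
```

```text
t 44.52 p [ 473.6 -167.1   96.2] F [-4.1  2.8 16.8] T [0.51 0.94 1.69] w 11.8 q [-3.29e+01  2.47e+01  9.26e+01 -1.00e-01  6.28e+01  1.24e+02]
[[-0.392, -0.002, -0.92], [0.92, -0.0, -0.392], [0.001, -1.0, 0.002]]
```

At the stop (1.7 Nm). Release.

{"op": "carry_out", "data": {"targets": [[[1,0,0,0,0,0,1.5],[1,0,0,2,0,0,1.5],[0.8,0,0,4,0,0,1.5],[0.5,0,0,4,0,0,1.5],[0.4,0,0,4,0,0,1.5],[0.4,0,0,4,0,0,1.5],[0.4,0,0,20,0,0,1.5],[0.4,0,0,50,0,0,1.5],[0.4,0,0,90,0,0,1.5],[0.4,0,-25,130,0,0,1.5],[0.4,0,-65,145,0,0,1.5],[0.4,0,-84,145,0,0,1.5],[0.4,0,-84,145,0,0,1.5],[0.4,0,-84,145,0,0,1.5]]]}}

```text
time_s: 45.68
position: [0.4743, -0.2525, 0.2399]
tool_rot: [[-0.411, -0.0, -0.912], [0.912, 0.001, -0.411], [0.001, -1.0, 0.0]]
ft_force: [-0.6, 0.9, 0.4]
grip_width: 0.0512
```

```bash
python3 look.py l16
python3 - <<'E'
from h import *
s=get_image('scene'); cv2.imwrite('pics/s16.png',cv2.resize(s['img'][130:240,170:300],None,fx=6,fy=5,interpolation=cv2.INTER_CUBIC)[:,:,::-1]); cv2.imwrite('pics/s16f.png',s['img'][:,:,::-1])
E
```

```text
t 45.68 p [ 474.3 -252.5  239.9] F [-0.6  0.9  0.4] T [0.02 0.02 0.  ] w 51.2 q [-40.7  19.7  74.1   0.   86.2 115.1]
[[-0.411, -0.0, -0.912], [0.912, 0.001, -0.411], [0.001, -1.0, 0.0]]
```

View pics/l16_w.png

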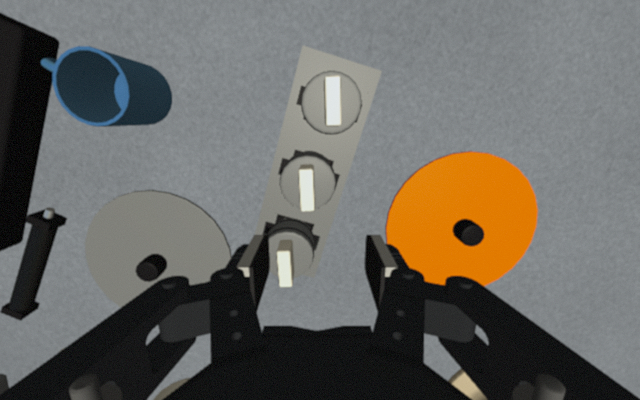

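View pics/s16f.png

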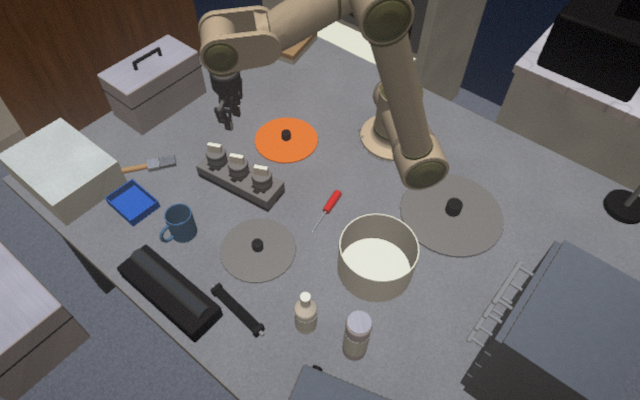

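Run:
```python
from barfit import *
d=get_image('wrist'); print(campos(d)[:2])
S={'A':(.4729,-.1648),'B':(.4846,-.2490),'C':(.4963,-.3332)}
for k,(u,v) in dict(C=(333,101),B=(307,189),A=(285,267)).items():
  for z in (.131,.139):
    p=ray(d,u,v,z); x,f=fit(d,[p[0],p[1],np.radians(7.9-73.5)],z)
    print(k,z,np.round(x[:2]*1000,1),'ang from dock x',round((np.degrees(x[2])-7.9)%180,1),round(f,1),'err vs socket',np.round((x[:2]-S[k])*1000,1))
```

```text
[ 0.50233477 -0.31065223]
C 0.131 [ 495.8 -332.3] ang from dock x 108.5 -60.0 err vs socket [-0.5  0.9]
C 0.139 [ 495.8 -331.7] ang from dock x 108.6 -57.3 err vs socket [-0.5  1.5]
B 0.131 [ 484.5 -248.9] ang from dock x 108.5 -60.0 err vs socket [-0.1  0.1]
B 0.139 [ 484.8 -251. ] ang from dock x 108.5 -59.1 err vs socket [ 0.2 -2. ]
A 0.131 [ 471.9 -163.5] ang from dock x 109.2 -60.0 err vs socket [-1.   1.3]
A 0.139 [ 472.4 -168. ] ang from dock x 108.2 -59.8 err vs socket [-0.5 -3.2]
```

All three bottles fit as locked: bar tops at z≈0.131 land on the socket centres, and they are turned about 71° (1.25 rad). Now the lid.

{"op": "carry_out", "data": {"targets": [[[0.2,10,15,5,0,0,3],[0,30,40,10,0,0,9],[0,55,70,10,0,0,15],[0,80,100,10,0,0,22],[0,105,130,10,0,0,29],[0,125,165,10,0,0,36],[0,145,200,10,0,0,43],[0,160,230,10,0,0,50],[0,168,250,10,0,0,50],[0,168,250,10,0,0,50],[0,168,250,10,0,0,50],[0,168,250,10,0,0,50]]]}}

```text
time_s: 46.88
position: [0.6422, -0.0017, 0.2502]
tool_rot: [[-0.963, -0.0, -0.269], [0.269, -0.0, -0.963], [0.0, -1.0, 0.0]]
ft_force: [-0.1, 0.0, -0.1]
grip_width: 0.0853
```

Run:
```python
from h import *
o=st(); d=save('wrist','w20.png'); im=d['img']; np.save('w20.npy',d,allow_pickle=True)
```

```text
t 46.88 p [642.2  -1.7 250.2] F [-0.1  0.  -0.1] T [-0.    0.02  0.03] w 85.3 q [-10.7  30.6  54.5  -0.   94.9  94.9]
[[-0.963, -0.0, -0.269], [0.269, -0.0, -0.963], [0.0, -1.0, 0.0]]
```

View pics/w20.png

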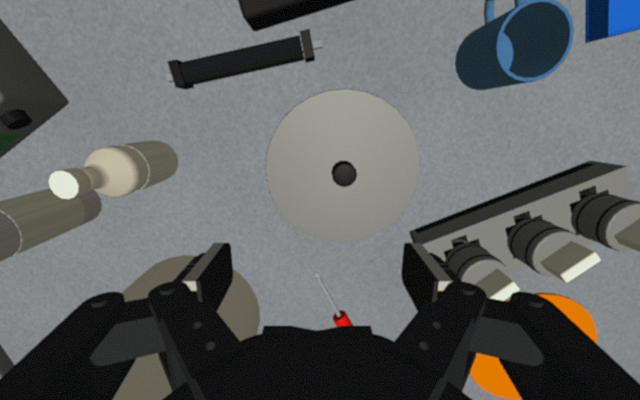

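Run:
```python
from h import *
d=np.load('w20.npy',allow_pickle=True).item(); im=d['img']
b=im.astype(int); diff=cv2.blur((b[:,:,2]-b[:,:,0]).astype(np.float32),(3,3))
m=(diff<-.5).astype(np.uint8); k,l,s,cc=cv2.connectedComponentsWithStats(m); i=l[120,330]; print(s[i])
print(circfit(d,l==i,.016))
g=im.mean(2); kb=(g<90).astype(np.uint8)[140:210,310:380]; k,l,s,cc=cv2.connectedComponentsWithStats(kb)
for i in range(1,k):
    if s[i,4]>100: print(s[i],cc[i]+[310,140],ray(d,*(cc[i]+[310,140]),.044))
# tub centre from w9 with ring contour
d=np.load('w9.npy',allow_pickle=True).item(); im=d['img']
g=cv2.GaussianBlur(im.astype(np.float32).mean(2),(0,0),.7)
c0=np.array([.4665,.2533])
# radial search for outer rim edge: bench(grey ~140) -> rim bright
P=[]
for a in np.radians(np.arange(0,360,4)):
    rr=np.arange(.096,.112,.0002); pts=np.array([proj(d,[c0[0]+r*np.cos(a),c0[1]+r*np.sin(a),.122]) for r in rr]).astype(np.float32)
    if pts[:,1].max()>240: continue
    v=cv2.remap(g,pts[:,0].copy(),pts[:,1].copy(),cv2.INTER_LINEAR)[:,0]
    dv=np.gradient(v); i=np.argmin(dv)
    if dv[i]<-1: P.append([c0[0]+rr[i]*np.cos(a),c0[1]+rr[i]*np.sin(a)])
P=np.array(P); r=least_squares(lambda x:np.hypot(*(P-x[:2]).T)-x[2],[*c0,.104],loss='soft_l1',f_scale=.0005); print(len(P),r.x,np.abs(r.fun).mean())
r=least_squares(lambda x:np.hypot(*(P-x[:2]).T)-.104,[*c0],loss='soft_l1',f_scale=.0005); print(r.x)
```

```text
[  266    89   154   153 18454]
(array([ 0.63231404, -0.03364013,  0.10495488]), np.float64(0.00035657430914165034))
[ 22  21  25  26 497] [343.58953722 173.24949698] [ 0.63352042 -0.03328351  0.044     ]
67 [0.46679317 0.25364954 0.10299124] 0.0002391752594146747
[0.46578706 0.25352723]
```

{"op": "carry_out", "data": {"targets": [[[0,-5,-15,-30,0,0,0],[0,-10,-33,-65,0,0,0],[0,-10.5,-33.3,-100,0,0,0],[0,-10.5,-33.3,-140,0,0,0],[0,-10.5,-33.3,-175,0,0,0],[0,-10.5,-33.3,-195,0,0,0],[0,-10.5,-33.3,-195,0,0,0],[0,-10.5,-33.3,-195,0,0,0]]]}}

```text
time_s: 47.6
position: [0.6318, -0.0359, 0.0555]
tool_rot: [[-0.963, -0.001, -0.27], [0.27, 0.0, -0.963], [0.001, -1.0, 0.0]]
ft_force: [0.1, -0.1, 0.9]
grip_width: 0.0852
```

```bash
python3 look.py l21
```

```text
t 47.6 p [631.8 -35.9  55.5] F [ 0.1 -0.1  0.9] T [ 0.02 -0.03  0.03] w 85.2 q [-14.   38.5  73.2  -0.   68.4  91.7]
[[-0.963, -0.001, -0.27], [0.27, 0.0, -0.963], [0.001, -1.0, 0.0]]
```

View pics/l21_w.png

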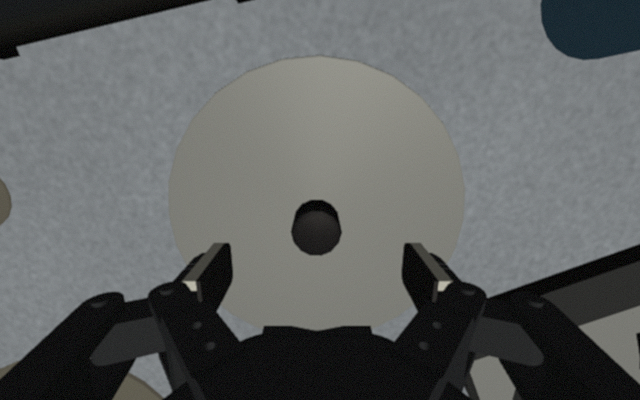

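{"op": "carry_out", "data": {"targets": [[[0,0,0,-20,0,0,0],[0,0,0,-35,0,0,0],[0,0,0,-42,0,0,0],[0,0,0,-46,0,0,0],[0,0,0,-46,0,0,0],[0.4,0,0,-46,0,0,0],[0.8,0,0,-46,0,0,0],[1,0,0,-46,0,0,0],[1,0,0,-46,0,0,0],[1,0,0,-46,0,0,0],[1,0,0,-46,0,0,0],[1,0,0,-46,0,0,0]]], "squeeze": 80}}

```text
time_s: 48.7
position: [0.6324, -0.0352, 0.0102]
tool_rot: [[-0.963, 0.001, -0.269], [0.269, -0.001, -0.963], [-0.001, -1.0, 0.0]]
ft_force: [-1.2, -0.6, 5.6]
grip_width: 0.03
```

```bash
python3 look.py l22
```

```text
t 48.7 p [632.4 -35.2  10.2] F [-1.2 -0.6  5.6] T [-0.1   0.26 -0.03] w 30.0 q [-13.9  41.6  75.5  -0.   62.8  91.7]
[[-0.963, 0.001, -0.269], [0.269, -0.001, -0.963], [-0.001, -1.0, 0.0]]
```

View pics/l22_w.png

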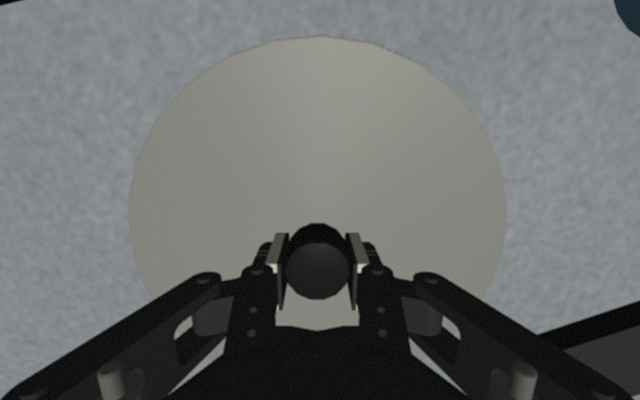

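{"op": "carry_out", "data": {"targets": [[[1,0,0,5,0,0,0],[1,0,0,18,0,0,0],[1,0,0,40,0,0,0],[1,0,0,70,0,0,0],[1,0,0,105,0,0,0],[1,0,0,140,0,0,0],[1,0,0,170,0,0,0],[1,-10,5,190,0,0,0],[1,-30,15,200,0,0,0],[1,-60,30,200,0,0,0],[1,-85,50,200,0,0,0],[1,-110,75,200,0,0,0],[1,-130,105,200,0,0,0],[1,-145,135,200,0,0,0],[1,-155,170,200,0,0,0],[1,-162,205,200,0,0,0],[1,-167,240,200,0,0,0],[1,-167,270,200,0,0,0],[1,-167,287,200,0,0,0],[1,-167,287,200,0,0,0]]]}}

```text
time_s: 50.47
position: [0.4641, 0.2549, 0.2089]
tool_rot: [[-0.964, -0.001, -0.265], [0.265, 0.001, -0.964], [0.001, -1.0, -0.0]]
ft_force: [0.2, -0.3, -4.0]
grip_width: 0.0298
```

```bash
python3 look.py l23
python3 - <<'E'
from h import *
save('scene','s23.png')
E
```

```text
t 50.47 p [464.1 254.9 208.9] F [ 0.2 -0.3 -4. ] T [-0.03  0.05  0.08] w 29.8 q [1.590e+01 2.020e+01 7.860e+01 1.000e-01 8.130e+01 1.213e+02]
[[-0.964, -0.001, -0.265], [0.265, 0.001, -0.964], [0.001, -1.0, -0.0]]
```

View pics/l23_w.png

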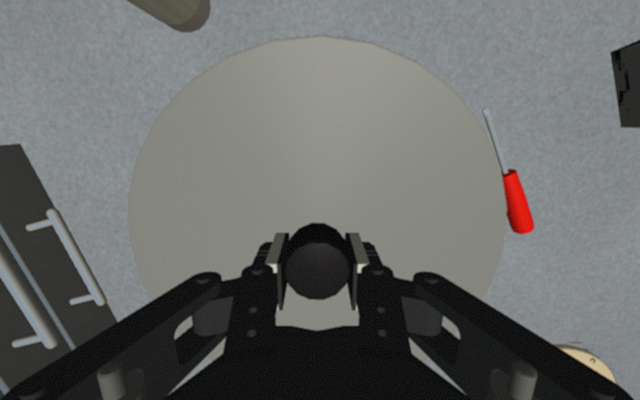

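View pics/s23.png

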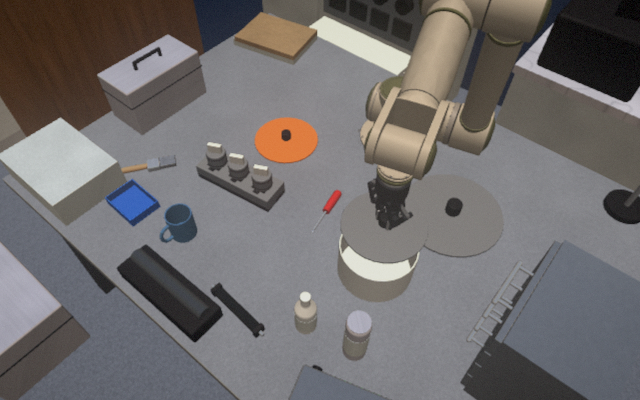

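{"op": "carry_out", "data": {"targets": [[[1,0.5,-1,-25,0,0,0],[1,0.5,-1,-50,0,0,0],[1,0.5,-1,-68,0,0,0],[1,0.5,-1,-74,0,0,0],[1,0.5,-1,-78,0,0,0],[1,0.5,-1,-81,0,0,0],[1,0.5,-1,-83,0,0,0],[1,0.5,-1,-83,0,0,0]]]}}

```text
time_s: 51.28
position: [0.4659, 0.2509, 0.1268]
tool_rot: [[-0.963, 0.001, -0.269], [0.269, 0.0, -0.963], [-0.001, -1.0, -0.001]]
ft_force: [0.4, 0.6, -2.8]
grip_width: 0.0299
```

{"op": "carry_out", "data": {"targets": [[[1,0,0.7,-1,0,0,0],[1,0,0.7,-2,0,0,0],[1,0,0.7,-3,0,0,0],[1,0,0.7,-4,0,0,0],[1,0,0.7,-4.5,0,0,0],[1,0,0.7,-4.5,0,0,0]]]}}

```text
time_s: 51.78
position: [0.4656, 0.2517, 0.1222]
tool_rot: [[-0.963, 0.0, -0.269], [0.269, 0.0, -0.963], [-0.0, -1.0, -0.0]]
ft_force: [-1.4, -0.1, 1.0]
grip_width: 0.0296
```

Contact at the expected height (0.1222). I'll release and retract.

{"op": "carry_out", "data": {"targets": [[[0.6,0,0,0,0,0,0],[0.2,0,0,0,0,0,0],[0,0,0,0,0,0,0],[0,0,0,0,0,0,0],[0,0,0,0,0,0,0],[0,0,0,30,0,0,0],[0,0,0,70,0,0,0],[0,0,0,110,0,0,0],[0,0,0,150,0,0,0],[0,0,0,160,0,0,0],[0,0,0,160,0,0,0]]]}}

```text
time_s: 52.7
position: [0.4665, 0.252, 0.2853]
tool_rot: [[-0.963, 0.007, -0.269], [0.269, 0.002, -0.963], [-0.006, -1.0, -0.004]]
ft_force: [0.1, 0.6, -0.8]
grip_width: 0.0855
```

```bash
python3 look.py l24
python3 - <<'E'
from h import *
d=save('scene','s24.png')
d=get_image('wrist'); im=d['img']
b=im.astype(int); diff=cv2.blur((b[:,:,2]-b[:,:,0]).astype(np.float32),(3,3))
m=(diff<-.5).astype(np.uint8); k,l,s,cc=cv2.connectedComponentsWithStats(m); i=l[140,290]; print(s[i]); print(circfit(d,l==i,.128))
E
```

```text
t 52.7 p [466.5 252.  285.3] F [ 0.1  0.6 -0.8] T [ 0.06 -0.01  0.04] w 85.5 q [ 15.6  17.3  70.2  -0.   92.1 121.2]
[[-0.963, 0.007, -0.269], [0.269, 0.002, -0.963], [-0.006, -1.0, -0.004]]
[  220    79   193   268 38283]
(array([0.41526537, 0.26682185, 0.14054513]), np.float64(0.02649034154597896))
```

View pics/l24_w.png

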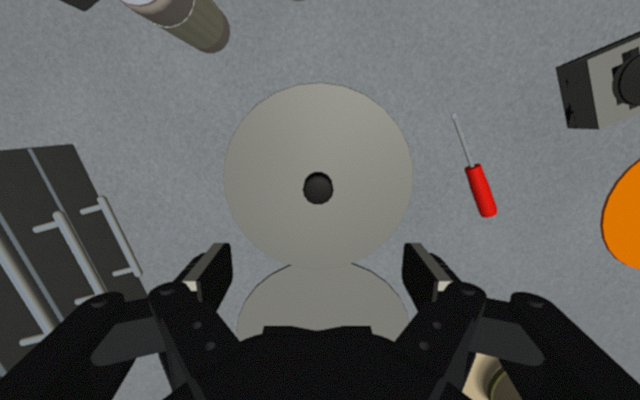

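View pics/s24.png

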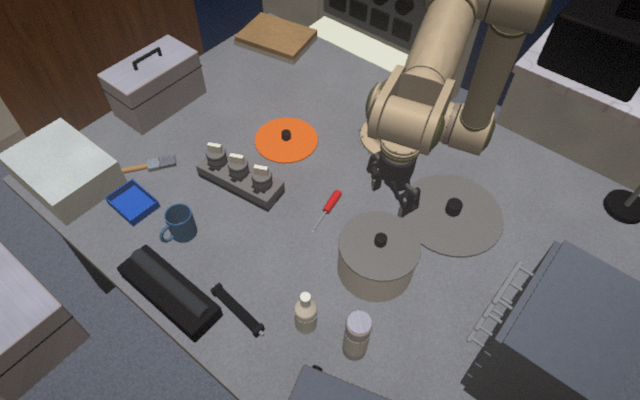

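{"op": "carry_out", "data": {"targets": [[[0,0,0,20,0,0,0],[0,0,0,40,0,0,0],[0,0,0,40,0,0,0],[0,0,0,40,0,0,0],[0,0,0,40,0,0,0],[0,0,0,40,0,0,0],[0,0,0,40,0,0,0],[0,0,0,40,0,0,0]]]}}

```text
time_s: 53.57
position: [0.4654, 0.2516, 0.3211]
tool_rot: [[-0.963, -0.001, -0.269], [0.269, -0.0, -0.963], [0.001, -1.0, 0.001]]
ft_force: [0.0, -0.8, 0.8]
grip_width: 0.0854
```

Run:
```python
from h import *
o=st(); d=save('wrist','w25.png'); im=d['img']
g=cv2.GaussianBlur(im.astype(np.float32),(0,0),.8); g=g[:,:,2]-g[:,:,0]
c0=np.array([.466,.253]); P=[]
for a in np.radians(np.arange(0,360,4)):
    rr=np.arange(.096,.116,.0002); pts=np.array([proj(d,[c0[0]+r*np.cos(a),c0[1]+r*np.sin(a),.127]) for r in rr]).astype(np.float32)
    if pts[:,1].max()>235: continue
    v=cv2.remap(np.ascontiguousarray(g),pts[:,0].copy(),pts[:,1].copy(),cv2.INTER_LINEAR)[:,0]
    dv=np.gradient(v); i=np.argmax(dv); P.append([c0[0]+rr[i]*np.cos(a),c0[1]+rr[i]*np.sin(a)])
P=np.array(P); r=least_squares(lambda x:np.hypot(*(P-x[:2]).T)-x[2],[*c0,.107],loss='soft_l1',f_scale=.0005); print(len(P),r.x,np.abs(r.fun).mean())
s=get_image('scene')['img']
cv2.imwrite('pics/s25.png',np.hstack([cv2.resize(s[195:305,325:435],(400,400)),cv2.resize(s[130:215,185:295],(390,400))])[:,:,::-1])
```

```text
t 53.57 p [465.4 251.6 321.1] F [ 0.  -0.8  0.8] T [ 0.04  0.04 -0.  ] w 85.4 q [ 15.6  16.7  65.3  -0.   98.  121.2]
[[-0.963, -0.001, -0.269], [0.269, -0.0, -0.963], [0.001, -1.0, 0.001]]
67 [0.46556009 0.25363696 0.1057832 ] 0.00029221118677147324
```

View pics/s25.png

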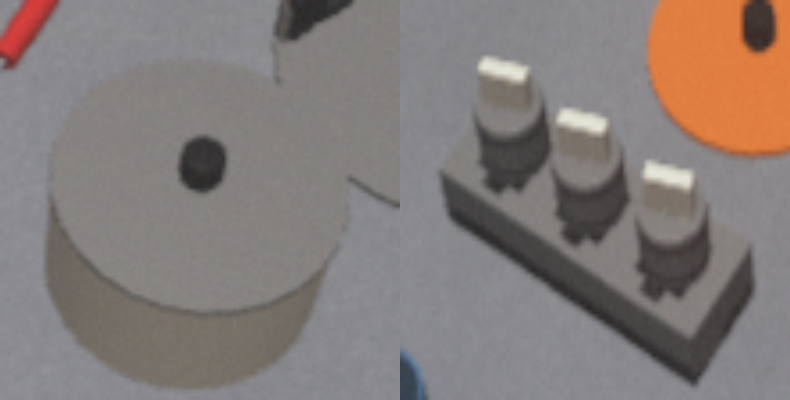

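The lid centre at (465.6, 253.6) mm is within about 1 mm of the tub axis. The lid is level, and the bottles all stand equally low. Handing in.

```bash
python3 -c "
from rig import env
print(env.close_job())"
```

```text
the job is handed in; nothing more can be done
None
```

I handed the job in at about 54 s; no verdict is reported. The lid went down on the bench, all three toner bottles were locked in the dock, and the lid is back on the tub.

**Bottles:** each was pushed home until the force passed the spring's, then turned about 74–75° to a firm stop (1.4–1.7 Nm). After release, pictures showed them within about 1.6 mm of their socket centres and 71–72° (about 1.25 rad) from the slots. I could only estimate height from images. They fit the locked height and not one 8 mm higher, clearly for two of them; for the bottle in the far socket (most negative y) the two heights differed little.

**Lid:** it looks level in the pictures and came down at the expected height, about 1 mm from the tub's axis. It had been knocked about 3 cm aside on the bench, so I located it again before picking it up. In the last scene picture the bystanders stand and the gripper is clear of everything.

**What disagreed:**
- **Fingertips:** they sit about 36 mm further back than stated, so my first grasp of the knob closed on nothing. I went by the pictures afterwards.
- **Cameras:** the wrist and top cameras differed by up to about 5 mm from each other, and the wrist camera by 1–2 mm from the arm. I lined up each insertion in the wrist picture.

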